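# Raise the mounting-mould plunger for its spacers

### The job

The plunger of the specimen mounting mould has to be propped up on its three hex spacers. Tip all three spacers out of the steel mug into the parts tray, stand the mug upright on the bench again and let go of it; then draw the plunger straight up, without wrenching it sideways in its bore, until the 30 mm spacers would fit under its head but at least half of its shank is still in the bore. Finish still holding it there, steady, so that a colleague can set the spacers, and leave the test block and the two black specimen mounts where they are.

Things in the scene. Friction and masses are not known exactly. Their poses are not given: they have to be found in the camera images.
- mould: Specimen mounting mould, fixed: dark steel base plate 110 x 110 x 12 mm, upright steel cylinder 70 mm in diameter, flat top 107 mm above the bench, aluminium heater band 81 mm in diameter, black terminal box on its +x side (to 66 mm from the axis, 74 mm high). Origin: centre of the underside; z up along the bore. Mould, mug and tray stand side by side in a row, left to right, in any order.
- mould_mouth (a point): Centre of the bore's mouth in the mould's flat top, 107 mm above the bench. The bore is 26 mm in diameter, upright, its floor 92 mm below this point.
- plunger: Loose steel plunger standing on the bore's floor, 0.5 to 0.75 kg: shank 25 mm in diameter, 100 mm long (1 mm of play in the bore), above it a head 46 mm in diameter, 12 mm thick, above that an upright dark knurled grip 20 mm in diameter, 42 mm long. Origin: centre of the shank's foot; z up. Let go, it drops back; pushed sideways, it rubs and binds in the bore.
- plunger_head (a point): Centre of the underside of the plunger's head, 100 mm above its foot. At the start it stands 8 mm above the mould's top; the gap between the two is where the spacers will go, and 100 mm minus this gap is the length of shank in the bore.
- plunger_grip (a point): On the plunger's axis, at a good height to take the grip: 23 mm above the head's top, 19 mm below the grip's top end, 150 mm above the bench at the start.
- mug: Loose steel mug, 0.22 kg, 80 mm tall, slightly tapered: 49 mm outside diameter at the foot, 66 mm at the rim, wall 3 mm, floor 4 mm. A strap handle stands out on its +x side. Origin: centre of the underside; z up to the mouth. Holds the three spacers at the start. At the start the handle points away from the robot, within 35 degrees of straight ahead.
- mug_handle (a point): Centre of the upright limb of the mug's handle: 54 mm from the mug's axis along its +x, 43 mm above its underside. The limb is a flat bar 12 mm wide (along the mug's y), 9 mm thick (along its x) and 50 mm tall; 16 mm or more of free space lies between it and the mug's wall.
- mug_rim (a point): Centre of the mug's mouth, 80 mm above its underside.
- spacer0: One of three alike loose hex steel spacers, 15 mm across flats (17 mm across corners), 30 mm long, 45 g. Origin: its centre; z along its length. Starts standing in the mug. All slide out once the mug is tipped some 125 degrees from upright.
- spacer1: As spacer0.
- spacer2: As spacer0.
- tray: Open aluminium parts tray fixed to the bench: outside 220 mm along its x, 160 mm along its y, 30 mm tall, walls and floor 5 mm. Origin: centre of the underside.
- test_block: Bystander: loose hardness test block, a steel disc 64 mm in diameter, 12 mm thick, beyond the row. Origin: centre of the underside. Not to be moved.
- mount0: Bystander: loose black specimen mount, a disc 30 mm in diameter, 18 mm tall, beyond the row. Origin: centre of the underside. Not to be moved.
- mount1: Bystander: as mount0.
There are look-alikes about, which are no part of the job. What is shaped like the mould but blue is not meant.

How it is judged:
By the outcome, as a careful person would: the job done as asked, in the order asked, and still so for the second after the job is handed in, while the arm keeps its last pose, push and grip.
It also fails if it takes over 72 s, if anything falls off the work surface, if the arm or the gripper's body presses on something with over 40 N, if the wrist force passes 120 N, or if a joint passes its speed limit or range.

### The arm

A 7-joint arm with a two-finger parallel gripper is mounted at the origin on the work surface. World frame = base frame: x ahead of the robot, y to its left, z up, the work surface at z = 0. Lengths are in m, angles in rad, forces in N, time in s.
With the tool pointing down it reaches from about 0.35 to 0.9 m from the base axis. Payload 8.1 kg.
Tool frame: the origin (TCP) lies at the very end of the fingers, on their centre line; the grasp point (between the pads) lies grip_point_offset behind it (grip_point_offset is the distance from the TCP to the grasp point, in m); z points along the fingers, y is the direction in which the jaws open and shut (so a half turn about z gives the same grasp; the last joint's range is limited). The gripper opens to 92 mm and grips with 3 to 60 N. Pads are 19 mm wide; open, the fingers measure 130 mm over their backs; the gripper's body (75 mm by 190 mm) begins 47 mm behind the grasp point.
Start: joints at [1.119, 0.434, 0.025, 1.573, -0.012, 1.134, -0.075], TCP at [0.214, -0.587, 0.227] pointing down, gripper open.
Joint ranges: [-2.62, 2.62], [-0.44, 2.09], [-1.27, 1.32], [0.08, 2.57], [-1.32, 4.46], [0.12, 2], [-2.74, 2.74]. Speed limits (rad/s): [2.22, 2.22, 3.01, 3.01, 3.14, 3.14, 3.14].

### API

Orientations are given as a rotation vector (axis times angle).
In Python, from cell import * gives the robot as it stands.
- The arm moves only by the tool drive_tool, never from a script. Its argument "increments" is a list of rows, each an object of numbers: "grip": the gripper's target within -1 to 1 (shut at 1, half-way at 0, fully open at -1); "tx", "ty", "tz": the shift along the world's x, y, z normalised to -1 to 1, where 1 is 400 mm; "turn": the turn about the world's z normalised to -1 to 1, where 1 is 60 degrees. In form: [{"grip": .., "tx": .., "ty": .., "tz": .., "turn": ..}, ...]. A call has 1 to 20 rows; each row is the pose to reach, as a shift and turn from the pose measured when the call began; what a row does not reach only later rows make up. A row lasts 1/10 s, in which the tool goes at most 50 mm and 8.59 degrees, less where a joint would pass 70% of its speed; a pose out of reach is approached as far as the arm can. A call with a number of a shift or a turn outside -1 to 1 is refused whole. A call with a gripper value outside its range is refused whole. The fingers move at their own pace and stop on an object; "newtons" is the grip in N (left out, the last holds). Time passes only in rows, so rows that repeat a pose let the fingers close. It gives the time, the measured TCP pose, the force and the opening at its end, in the units of the state.
- observe(): the state, without advancing time (a new reading comes with each control period).
- get_image(name): name is "scene" or "top" or "wrist"; returns the picture (480x640x3 uint8, red, green, blue); there is no depth.
- camera_info(name): a dict with "fx", "fy", "cx", "cy" (pixels), "eye" and "rotation" of the camera in the world; the wrist camera has in their place "hand_eye" (4x4, takes a point from camera to tool coordinates, whose origin is the TCP and whose axes are the flange's). Camera axes: x right, y down, z forward; pixel columns grow to the right and rows downward; lengths in m; the calibration is good to about 2 mm. The wrist camera is an equidistant fisheye: a pixel r from the principal point sees the ray r / f radians off the axis. A picture is of the moment at which its call begins: read the wrist's pose just before it. camera_info takes no time and is no camera call.
- sign_off(): hands the job in, once; it reports no verdict.
The state is a dict: "clock": time; "joints": joint angles; "dq": joint speeds; "joint_efforts": joint torques, N m; "position": TCP position; "ee_rot": TCP orientation; "force": force on the tool from outside, world axes, zero at the start; "ft_torque": the same for the moment, N m; "width": opening from 0.0 (shut) to 1.0 (fully open).
Only numpy, scipy, OpenCV 4.12 (cv2) and the standard library are available. Lean on these libraries where they do the work, as an engineer would, in place of code of your own. Each camera call takes 0.05 s, during which the arm holds its last target. There are 200 camera calls.

## Working session

There is one attempt and no reset: what is moved stays moved. The work goes in short steps, Python scripts to look and compute and a tool call to move; the robot and the scene stay as the last step left them, time stands still between calls to the robot, and variables do not carry over. Pictures are saved under pics/ and viewed, about 8 in all and at most 12, crops included, and the job is handed in when it is done.

Besides the shell and the picture viewer there is one more tool, called in YAML: its name, and indented under it one key for each argument. drive_tool: Moves the arm, as the interface text tells. Its arguments: {"type":"object","properties":{"increments":{"type":"array","items":{"type":"object","properties":{"grip":{"type":"number"},"tx":{"type":"number"},"ty":{"type":"number"},"tz":{"type":"number"},"turn":{"type":"number"}}}},"newtons":{"type":"number"}},"required":["increments"]}

```bash
mkdir -p pics; cat > h.py <<'E'
import numpy as np, cv2
from cell import *
from scipy.spatial.transform import Rotation as R
def snap(n,f):
    im=get_image(n); cv2.imwrite('pics/'+f+'.png',im[:,:,::-1]); return im
def ray(n,u,v,st=None):
    c=camera_info(n)
    if n!='wrist':
        d=np.array([(u-c['cx'])/c['fx'],(v-c['cy'])/c['fy'],1.]); return np.array(c['eye']),np.array(c['rotation'])@d
    x,y=u-c['cx'],v-c['cy']; r=np.hypot(x,y); f=c['fx']; t=r/f
    d=np.array([np.sin(t)*x/max(r,1e-9),np.sin(t)*y/max(r,1e-9),np.cos(t)])
    H=np.array(c['hand_eye']); st=st or observe(); T=R.from_rotvec(st['ee_rot']).as_matrix()
    return np.array(st['position'])+T@H[:3,3], T@H[:3,:3]@d
def onz(n,u,v,z,st=None):
    o,d=ray(n,u,v,st); return (o+d*(z-o[2])/d[2]).round(4)
E
python3 - <<'E'
from h import *
s=observe();print(s)
for n in ('top','scene'): 
    snap(n,n+'0'); c=camera_info(n); print(n,c)
print(camera_info('wrist'))
import cell; print([x for x in dir(cell) if x[0]!='_'], grip_point_offset if 'grip_point_offset' in globals() else '')
E
```

```text
{'clock': 0.0, 'joints': array([ 1.11942862,  0.4352293 ,  0.02496454,  1.57410142, -0.01160139,
        1.13397061, -0.07507639]), 'dq': array([-1.45721546e-04,  1.94863278e-05, -1.36090480e-03,  2.20933494e-04,
       -1.80921255e-04, -3.63717554e-04, -1.88931481e-04]), 'joint_efforts': array([ 1.01570124e-03, -6.67853594e+01,  9.84716155e-01, -3.14464509e+01,
       -6.05958723e-02,  4.28342598e-02,  1.69063956e-04]), 'position': array([ 0.21336614, -0.58691395,  0.22593926]), 'ee_rot': array([-3.09246944e+00, -5.44748004e-01,  6.36950517e-04]), 'force': array([ 0.26644232, -0.04656374, -0.08644123]), 'ft_torque': array([-0.03481523,  0.05601957, -0.02249693]), 'width': 1.001126461611643}
top {'fx': 576.0984161315512, 'fy': 576.0984161315512, 'cx': 320.63277500901813, 'cy': 249.44778480976498, 'eye': array([ 0.38239656, -0.0885038 ,  1.20015373]), 'rotation': array([-2.1145286 ,  2.13945995, -0.21222231])}
scene {'fx': 594.5070290983384, 'fy': 594.5070290983384, 'cx': 322.24377042645136, 'cy': 242.39053088586047, 'eye': array([ 1.25225988, -0.7423527 ,  0.86420583]), 'rotation': array([-2.12026347, -0.87312371,  0.43782384])}
{'fx': 371.64829954431775, 'fy': 371.64829954431775, 'cx': 311.2364309643919, 'cy': 240.26146562254846, 'hand_eye': array([[-5.11703379e-04, -9.51924406e-01, -3.06332603e-01,
         8.34922534e-02],
       [ 9.99999465e-01, -7.62554903e-04,  6.99212279e-04,
         5.83215925e-04],
       [-8.99192662e-04, -3.06332082e-01,  9.51924287e-01,
        -1.58848893e-01],
       [ 0.00000000e+00,  0.00000000e+00,  0.00000000e+00,
         1.00000000e+00]])}
['PlanningError', 'camera_info', 'get_image', 'grip_point_offset', 'observe', 'sign_off'] 0.0188
```

View pics/top0.png

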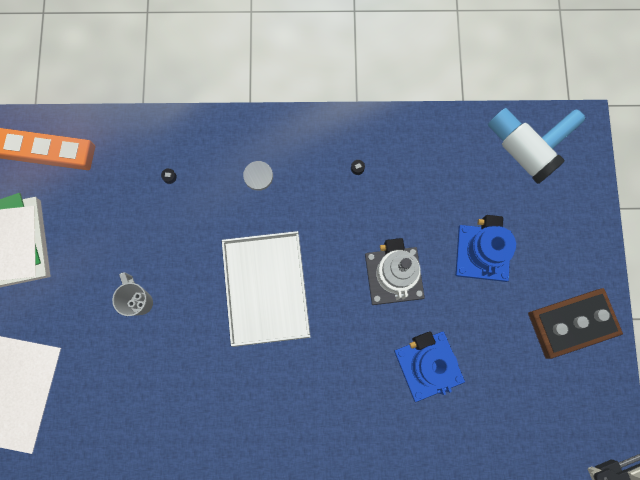

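View pics/scene0.png

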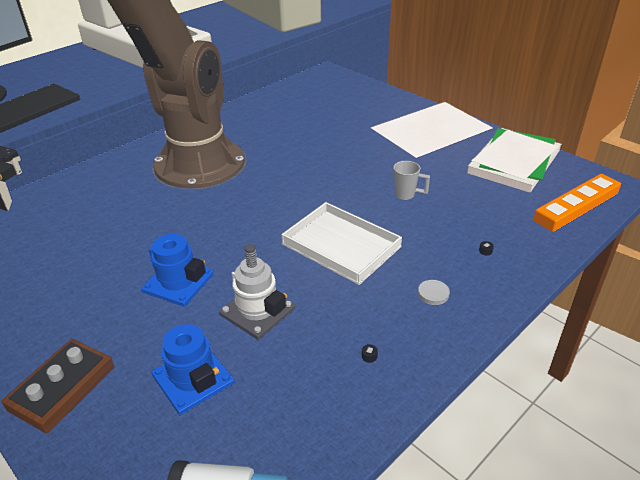

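```bash
sed -i "s/np.array(c\['rotation'\])@d/R.from_rotvec(c['rotation']).as_matrix()@d/" h.py
python3 - <<'E'
from h import *
im=cv2.imread('pics/top0.png')
for n,(x,y,w,h) in dict(mug=(95,260,70,65),pl=(360,230,70,80)).items():
    cv2.imwrite(f'pics/c_{n}.png',cv2.resize(im[y:y+h,x:x+w],None,fx=7,fy=7,interpolation=cv2.INTER_CUBIC))
a=cv2.imread('pics/c_mug.png');b=cv2.imread('pics/c_pl.png')
H=560;o=np.zeros((H,990,3),np.uint8);o[:a.shape[0],:490]=a;o[:,500:990]=b
cv2.imwrite('pics/crop.png',cv2.resize(o,None,fx=.8,fy=.8))
for p in [(222,240),(298,232),(310,336),(233,346)]: print('tray',onz('top',*p,.03))
print('mug rim',onz('top',129,300,.08),'handle',onz('top',125,278,.06))
print('base corners',[onz('top',*p,.012) for p in [(365,252),(420,246),(424,300),(372,304)]])
print('block',onz('top',258,175,.012),'m0',onz('top',168,176,.018),'m1',onz('top',358,167,.018))
E
```

```text
tray [0.6279 0.102  0.03  ]
tray [ 0.6432 -0.0554  0.03  ]
tray [ 0.4289 -0.0784  0.03  ]
tray [0.411  0.0758 0.03  ]
mug rim [0.5004 0.2718 0.08  ] handle [0.5464 0.2884 0.06  ]
base corners [array([ 0.6027, -0.1953,  0.012 ]), array([ 0.6143, -0.3115,  0.012 ]), array([ 0.5004, -0.3147,  0.012 ]), array([ 0.4934, -0.2068,  0.012 ])]
block [0.7737 0.0305 0.012 ] m0 [0.7713 0.2219 0.018 ] m1 [ 0.7876 -0.1847  0.018 ]
```

View pics/crop.png

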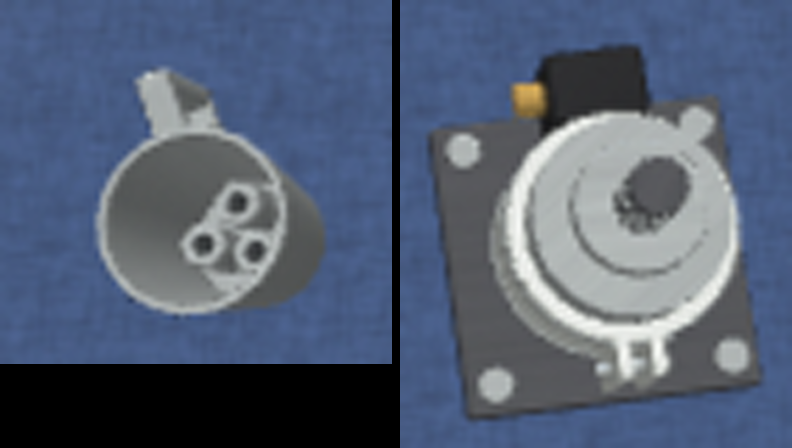

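```bash
python3 - <<'E'
from h import *
m=onz('top',129.1,299.5,.08); h=onz('top',122.3,273.6,.068)
d=(h-m)[:2]; print(m,h,np.linalg.norm(d),np.degrees(np.arctan2(d[1],d[0])))
print('grip top',onz('top',406.4,263,.169),'head',onz('top',403.75,265,.127))
print(R.from_rotvec(observe()['ee_rot']).as_matrix().round(3))
E
```

```text
[0.5013 0.2717 0.08  ] [0.5541 0.2915 0.068 ] 0.056390424719095764 20.556045219583424
grip top [ 0.5525 -0.2559  0.169 ] head [ 0.5556 -0.2575  0.127 ]
[[ 0.94   0.342 -0.001]
 [ 0.342 -0.94   0.001]
 [-0.    -0.001 -1.   ]]
```

drive_tool:
  increments:
    - {"tx": 0.1,"ty": 0.12,"tz": 0.03}
    - {"tx": 0.2,"ty": 0.24,"tz": 0.1}
    - {"tx": 0.22,"ty": 0.36,"tz": 0.1}
    - {"tx": 0.25,"ty": 0.48,"tz": 0.1}
    - {"tx": 0.3,"ty": 0.6,"tz": 0.1}
    - {"tx": 0.33,"ty": 0.7,"tz": 0.1}
    - {"tx": 0.37,"ty": 0.8,"tz": 0.1}
    - {"tx": 0.4,"ty": 0.9,"tz": 0.1}
    - {"tx": 0.43,"ty": 1.0,"tz": 0.1}

```text
invalid input
```

drive_tool:
  increments:
    - {"grip": -1,"turn": 0,"tx": 0.1,"ty": 0.12,"tz": 0.03}
    - {"grip": -1,"turn": 0,"tx": 0.2,"ty": 0.24,"tz": 0.1}
    - {"grip": -1,"turn": 0,"tx": 0.22,"ty": 0.36,"tz": 0.1}
    - {"grip": -1,"turn": 0,"tx": 0.25,"ty": 0.48,"tz": 0.1}
    - {"grip": -1,"turn": 0,"tx": 0.3,"ty": 0.6,"tz": 0.1}
    - {"grip": -1,"turn": 0,"tx": 0.33,"ty": 0.7,"tz": 0.1}
    - {"grip": -1,"turn": 0,"tx": 0.37,"ty": 0.8,"tz": 0.1}
    - {"grip": -1,"turn": 0,"tx": 0.4,"ty": 0.9,"tz": 0.1}
    - {"grip": -1,"turn": 0,"tx": 0.43,"ty": 1.0,"tz": 0.1}

```text
clock: 1.0
position: [0.3855, -0.1846, 0.266]
ee_rot: [-3.092, -0.546, 0.001]
force: [1.3, -1.8, -0.4]
width: 1.0
```

drive_tool:
  increments:
    - {"grip": -1,"turn": 0,"tx": 0.04,"ty": 0.12,"tz": 0}
    - {"grip": -1,"turn": 0,"tx": 0.08,"ty": 0.24,"tz": 0}
    - {"grip": -1,"turn": 0,"tx": 0.12,"ty": 0.36,"tz": 0}
    - {"grip": -1,"turn": 0,"tx": 0.16,"ty": 0.48,"tz": 0}
    - {"grip": -1,"turn": 0,"tx": 0.2,"ty": 0.6,"tz": 0}
    - {"grip": -1,"turn": 0,"tx": 0.24,"ty": 0.7,"tz": 0}
    - {"grip": -1,"turn": 0,"tx": 0.28,"ty": 0.8,"tz": 0}
    - {"grip": -1,"turn": 0,"tx": 0.33,"ty": 0.9,"tz": 0}
    - {"grip": -1,"turn": 0,"tx": 0.38,"ty": 1.0,"tz": 0}

```text
clock: 1.9
position: [0.538, 0.2169, 0.2656]
ee_rot: [-3.093, -0.546, 0.001]
force: [0.2, -0.0, 1.0]
width: 0.998
```

drive_tool:
  increments:
    - {"grip": -1,"turn": 0,"tx": 0.04,"ty": 0.1,"tz": -0.1}
    - {"grip": -1,"turn": 0,"tx": 0.04,"ty": 0.19,"tz": -0.2}
    - {"grip": -1,"turn": 0,"tx": 0.04,"ty": 0.19,"tz": -0.2}
    - {"grip": -1,"turn": 0,"tx": 0.04,"ty": 0.19,"tz": -0.2}

```text
clock: 2.3
position: [0.5522, 0.2938, 0.1833]
ee_rot: [-3.093, -0.55, 0.008]
force: [-0.3, -0.3, 0.7]
width: 1.0
```

```bash
python3 - <<'E'
from h import *
s=observe(); print(s['position'],s['dq'].round(2)); snap('wrist','w1')
E
```

```text
[0.55218381 0.2938072  0.18328975] [ 0.04 -0.06  0.02 -0.03 -0.    0.03  0.03]
```

View pics/w1.png

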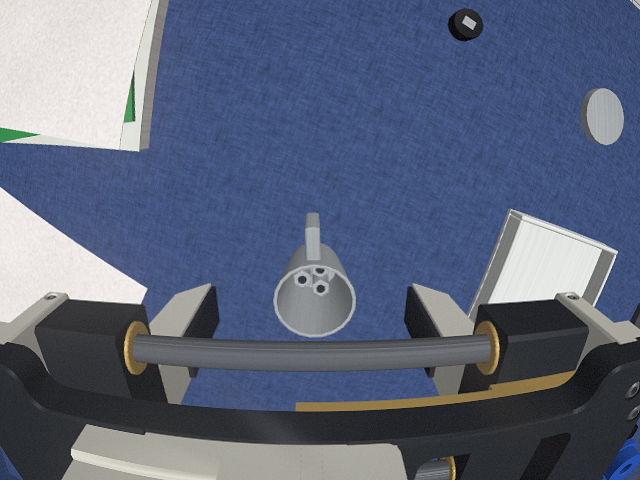

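```bash
python3 - <<'E'
from h import *
im=cv2.imread('pics/w1.png')
s=dict(position=np.array([0.55218381,0.2938072,0.18328975]),ee_rot=np.array([-3.093,-.55,.008]))
a=onz('wrist',312.5,213,.018,s); b=onz('wrist',315,299,.08,s); d=(b-a)[:2]*-1
print(a,b,np.linalg.norm(d),np.degrees(np.arctan2(d[1],d[0])))
T=R.from_rotvec(s['ee_rot']).as_matrix()
for p in (a,b,[.5519,.2906,.04]): print(T.T@(np.array(p)-s['position']))
cv2.imwrite('pics/w1c.png',cv2.resize(im[195:345,240:390],None,fx=4,fy=4,interpolation=cv2.INTER_CUBIC))
E
```

```text
[0.5566 0.2935 0.018 ] [0.5064 0.2731 0.08  ] 0.05418671423882427 22.11557099595243
[0.00486653 0.00196832 0.16526567]
[-0.04959836  0.0037528   0.10353568]
[-0.00065511  0.00304931  0.14329198]
```

drive_tool:
  increments:
    - {"grip": -1,"turn": 0,"tx": 0.005,"ty": -0.005,"tz": -0.1}
    - {"grip": -1,"turn": 0,"tx": 0.005,"ty": -0.005,"tz": -0.2}
    - {"grip": -1,"turn": 0,"tx": 0.005,"ty": -0.005,"tz": -0.3}
    - {"grip": -1,"turn": 0,"tx": 0.005,"ty": -0.005,"tz": -0.39}
    - {"grip": -1,"turn": 0,"tx": 0.005,"ty": -0.005,"tz": -0.39}
    - {"grip": 1,"turn": 0,"tx": 0.005,"ty": -0.005,"tz": -0.39}
    - {"grip": 1,"turn": 0,"tx": 0.005,"ty": -0.005,"tz": -0.39}
    - {"grip": 1,"turn": 0,"tx": 0.005,"ty": -0.005,"tz": -0.39}
    - {"grip": 1,"turn": 0,"tx": 0.005,"ty": -0.005,"tz": -0.39}
    - {"grip": 1,"turn": 0,"tx": 0.005,"ty": -0.005,"tz": -0.39}
    - {"grip": 1,"turn": 0,"tx": 0.005,"ty": -0.005,"tz": -0.39}
    - {"grip": 1,"turn": 0,"tx": 0.005,"ty": -0.005,"tz": -0.39}
    - {"grip": 1,"turn": 0,"tx": 0.005,"ty": -0.005,"tz": -0.39}
  newtons: 40

```text
clock: 3.65
position: [0.5554, 0.2905, 0.0291]
ee_rot: [-3.094, -0.547, 0.004]
force: [0.3, -0.6, 0.2]
width: 0.35
```

drive_tool:
  increments:
    - {"grip": 1,"turn": 0,"tx": 0,"ty": 0,"tz": 0}
    - {"grip": 1,"turn": 0,"tx": 0,"ty": 0,"tz": 0}
    - {"grip": 1,"turn": 0,"tx": 0,"ty": 0,"tz": 0}
    - {"grip": 1,"turn": 0,"tx": 0,"ty": 0,"tz": 0}
    - {"grip": 1,"turn": 0,"tx": 0,"ty": 0,"tz": 0}
    - {"grip": 1,"turn": 0,"tx": 0,"ty": 0,"tz": 0}
    - {"grip": 1,"turn": 0,"tx": 0,"ty": 0,"tz": 0.05}
    - {"grip": 1,"turn": 0,"tx": 0,"ty": 0,"tz": 0.1}
    - {"grip": 1,"turn": 0,"tx": 0,"ty": 0,"tz": 0.2}
    - {"grip": 1,"turn": 0,"tx": 0,"ty": 0,"tz": 0.3}
    - {"grip": 1,"turn": 0,"tx": 0,"ty": 0,"tz": 0.35}
    - {"grip": 1,"turn": 0,"tx": 0,"ty": 0,"tz": 0.35}
  newtons: 40

```text
clock: 4.85
position: [0.5568, 0.2914, 0.172]
ee_rot: [-3.092, -0.547, -0.003]
force: [0.3, 0.5, -4.1]
width: 0.124
```

```bash
python3 - <<'E'
from h import *
s=observe(); print(s['position'],s['force'],s['ft_torque'],s['width'])
w=snap('wrist','w2');t=snap('scene','s2')
o=np.hstack([cv2.resize(w,(400,300)),cv2.resize(t[60:360,250:650],(400,300))]); cv2.imwrite('pics/m2.png',o[:,:,::-1])
E
```

```text
[0.55683719 0.29141013 0.17202555] [ 0.28328262  0.46157012 -4.12732153] [ 0.11651485 -0.30427419 -0.03513976] 0.12443697524985735
```

View pics/m2.png

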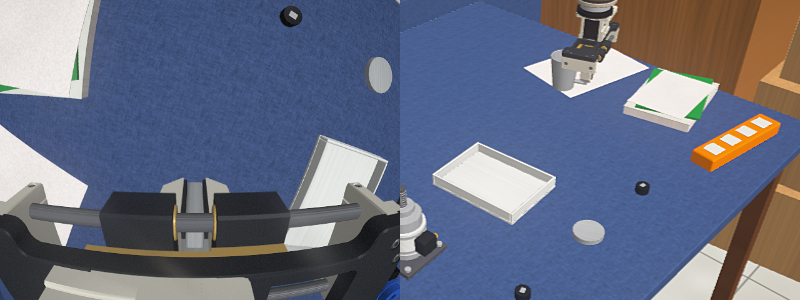

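drive_tool:
  increments:
    - {"grip": 1,"turn": -0.05,"tx": 0,"ty": -0.05,"tz": 0}
    - {"grip": 1,"turn": -0.1,"tx": -0.01,"ty": -0.13,"tz": 0}
    - {"grip": 1,"turn": -0.15,"tx": -0.02,"ty": -0.23,"tz": 0}
    - {"grip": 1,"turn": -0.2,"tx": -0.02,"ty": -0.33,"tz": 0}
    - {"grip": 1,"turn": -0.233,"tx": -0.02,"ty": -0.43,"tz": 0}
    - {"grip": 1,"turn": -0.233,"tx": -0.02,"ty": -0.53,"tz": 0}
    - {"grip": 1,"turn": -0.233,"tx": -0.02,"ty": -0.62,"tz": 0}
    - {"grip": 1,"turn": -0.233,"tx": -0.02,"ty": -0.67,"tz": -0.04}
    - {"grip": 1,"turn": -0.233,"tx": -0.02,"ty": -0.695,"tz": -0.1}
    - {"grip": 1,"turn": -0.233,"tx": -0.02,"ty": -0.695,"tz": -0.15}
    - {"grip": 1,"turn": -0.233,"tx": -0.02,"ty": -0.695,"tz": -0.17}
    - {"grip": 1,"turn": -0.233,"tx": -0.02,"ty": -0.695,"tz": -0.17}
  newtons: 40

```text
clock: 6.15
position: [0.5452, 0.0114, 0.0979]
ee_rot: [3.137, 0.166, -0.013]
force: [0.6, 0.3, -3.4]
width: 0.128
```

drive_tool:
  increments:
    - {"grip": 1,"turn": 0,"tx": 0,"ty": 0,"tz": 0}
    - {"grip": 1,"turn": 0,"tx": 0,"ty": 0,"tz": 0}
    - {"grip": 1,"turn": 0,"tx": 0,"ty": 0,"tz": 0}
    - {"grip": 1,"turn": 0,"tx": 0,"ty": 0,"tz": 0}
  newtons: 15

```text
clock: 6.55
position: [0.5456, 0.0116, 0.0985]
ee_rot: [3.137, 0.166, -0.011]
force: [0.3, -0.0, -3.9]
width: 0.13
```

```bash
python3 - <<'E'
from h import *
s=observe(); print(s['position'],s['force'],s['ft_torque'],s['width'])
E
```

```text
[0.54563056 0.01159157 0.09846867] [ 0.33964844 -0.03956492 -3.8636425 ] [ 0.05171811 -0.27035726 -0.04137743] 0.12986350705805674
```

drive_tool:
  increments:
    - {"grip": 1,"turn": 0,"tx": 0,"ty": 0,"tz": 0}
    - {"grip": 1,"turn": 0,"tx": 0,"ty": 0,"tz": 0}
    - {"grip": 1,"turn": 0,"tx": 0,"ty": 0,"tz": 0}
    - {"grip": 1,"turn": 0,"tx": 0,"ty": 0,"tz": 0}
  newtons: 8

```text
clock: 6.95
position: [0.5458, 0.0116, 0.0986]
ee_rot: [3.137, 0.166, -0.011]
force: [0.2, 0.2, -3.1]
width: 0.127
```

```bash
python3 - <<'E'
from h import *
s=observe(); print(s['position'],s['force'],s['ft_torque'],s['width'])
E
```

```text
[0.54582873 0.01161136 0.09861139] [ 0.17432431  0.16860199 -3.09553536] [ 0.03632075 -0.01550904 -0.0108615 ] 0.12709864648734084
```

drive_tool:
  increments:
    - {"grip": 1,"turn": 0,"tx": 0,"ty": 0,"tz": 0}
    - {"grip": 1,"turn": 0,"tx": 0,"ty": 0,"tz": 0}
    - {"grip": 1,"turn": 0,"tx": 0,"ty": 0,"tz": 0}
  newtons: 15

```text
clock: 7.25
position: [0.5458, 0.0117, 0.0986]
ee_rot: [3.137, 0.166, -0.011]
force: [0.8, 0.2, -3.9]
width: 0.131
```

```bash
cat >> h.py <<'E'
def look(name,x,y,w,h):
    s=observe(); print(s['position'],s['force'],s['ft_torque'],s['width'],s['clock'])
    W=get_image('wrist');S=get_image('scene')[y:y+h,x:x+w]
    o=np.hstack([cv2.resize(W,(400,300)),cv2.resize(S,(400,300),interpolation=cv2.INTER_CUBIC)]); cv2.imwrite('pics/'+name+'.png',o[:,:,::-1])
E
python3 -c "
from h import *
look('m3',260,130,200,150)"
```

```text
[0.54580077 0.01165629 0.09858483] [ 0.80849762  0.16248424 -3.85237329] [ 0.01919015  0.04510257 -0.01848255] 0.13104574974631492 7.25
```

View pics/m3.png

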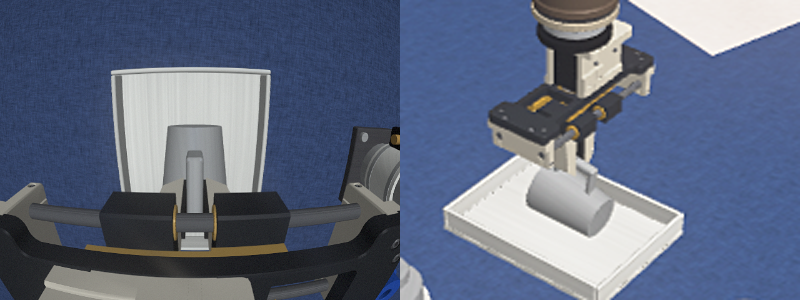

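drive_tool:
  increments:
    - {"grip": 1,"turn": 0,"tx": 0,"ty": 0,"tz": 0.05}
    - {"grip": 1,"turn": 0,"tx": 0.05,"ty": 0.005,"tz": 0.05}
    - {"grip": 1,"turn": 0,"tx": 0.1,"ty": 0.01,"tz": 0.05}
    - {"grip": 1,"turn": 0,"tx": 0.137,"ty": 0.014,"tz": 0.05}
    - {"grip": 1,"turn": 0,"tx": 0.137,"ty": 0.014,"tz": 0.03}
    - {"grip": 1,"turn": 0,"tx": 0.137,"ty": 0.014,"tz": 0.01}
    - {"grip": 1,"turn": 0,"tx": 0.137,"ty": 0.014,"tz": -0.005}
    - {"grip": 1,"turn": 0,"tx": 0.135,"ty": 0.014,"tz": -0.015}
    - {"grip": 1,"turn": 0,"tx": 0.127,"ty": 0.013,"tz": -0.022}
    - {"grip": 1,"turn": 0,"tx": 0.119,"ty": 0.012,"tz": -0.029}
    - {"grip": 1,"turn": 0,"tx": 0.112,"ty": 0.011,"tz": -0.035}
    - {"grip": 1,"turn": 0,"tx": 0.105,"ty": 0.01,"tz": -0.04}
  newtons: 15

```text
clock: 8.55
position: [0.5875, 0.0155, 0.0826]
ee_rot: [3.137, 0.166, -0.01]
force: [-0.6, -0.7, -3.2]
width: 0.13
```

```bash
python3 - <<'E'
from h import *
s=observe(); print(s['position'],s['force'],s['ft_torque'],s['width'])
E
```

```text
[0.58749687 0.01554974 0.08256965] [-0.63594212 -0.66761744 -3.24039739] [0.04252465 0.03129361 0.04983572] 0.13035172297343614
```

```bash
python3 -c "
from h import *
look('m4',290,150,160,120)"
```

```text
[0.58749687 0.01554974 0.08256965] [-0.63594212 -0.66761744 -3.24039739] [0.04252465 0.03129361 0.04983572] 0.13035172297343614 8.55
```

View pics/m4.png

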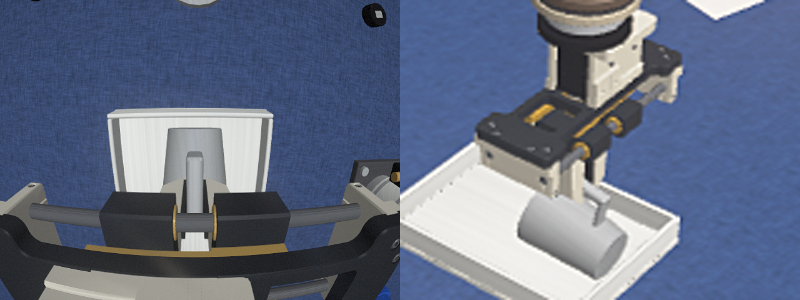

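```bash
python3 - <<'E'
from h import *
for z in (.03,.08,.05): print(z,onz('wrist',310,205,z))
print('wall in',onz('wrist',304,188,.03),'out',onz('wrist',304,178,.03),'limb end',onz('wrist',310,242,.105))
E
```

```text
0.03 [0.6239 0.0193 0.03  ]
0.08 [0.6352 0.0204 0.08  ]
0.05 [0.6284 0.0198 0.05  ]
wall in [0.6335 0.0238 0.03  ] out [0.6393 0.0244 0.03  ] limb end [0.6263 0.0194 0.105 ]
```

drive_tool:
  increments:
    - {"grip": 1,"turn": 0,"tx": 0,"ty": 0,"tz": 0.075}
    - {"grip": 1,"turn": 0,"tx": 0.03,"ty": 0.003,"tz": 0.075}
    - {"grip": 1,"turn": 0,"tx": 0.06,"ty": 0.006,"tz": 0.075}
    - {"grip": 1,"turn": 0,"tx": 0.06,"ty": 0.006,"tz": 0.05}
    - {"grip": 1,"turn": 0,"tx": 0.06,"ty": 0.006,"tz": 0.035}
    - {"grip": 1,"turn": 0,"tx": 0.06,"ty": 0.006,"tz": 0.025}
    - {"grip": 1,"turn": 0,"tx": 0.05,"ty": 0.005,"tz": 0.02}
    - {"grip": 1,"turn": 0,"tx": 0.04,"ty": 0.004,"tz": 0.014}
    - {"grip": 1,"turn": 0,"tx": 0.03,"ty": 0.003,"tz": 0.008}
    - {"grip": 1,"turn": 0,"tx": 0.02,"ty": 0.002,"tz": 0.002}
    - {"grip": 1,"turn": 0,"tx": 0.0075,"ty": 0.001,"tz": -0.005}
    - {"grip": 1,"turn": 0,"tx": 0.0075,"ty": 0.001,"tz": -0.005}
  newtons: 15

```text
clock: 9.85
position: [0.5885, 0.0157, 0.0798]
ee_rot: [3.136, 0.166, -0.015]
force: [-4.1, -0.8, 3.8]
width: 0.128
```

```bash
python3 - <<'E'
from h import *
s=observe(); print(s['position'],s['force'],s['ft_torque'],s['width'])
E
```

```text
[0.58847486 0.01566708 0.07983784] [-4.07397748 -0.79693515  3.83763749] [-0.01849314  0.72478128 -0.01246194] 0.1282174881418148
```

drive_tool:
  increments:
    - {"grip": 1,"turn": 0,"tx": -0.008,"ty": -0.001,"tz": -0.004}
    - {"grip": 1,"turn": 0,"tx": -0.016,"ty": -0.001,"tz": -0.008}
    - {"grip": 1,"turn": 0,"tx": -0.022,"ty": -0.002,"tz": -0.012}
    - {"grip": 1,"turn": 0,"tx": -0.028,"ty": -0.003,"tz": -0.017}
    - {"grip": 1,"turn": 0,"tx": -0.033,"ty": -0.003,"tz": -0.021}
    - {"grip": 1,"turn": 0,"tx": -0.0375,"ty": -0.003,"tz": -0.025}
    - {"grip": 1,"turn": 0,"tx": -0.0375,"ty": -0.003,"tz": -0.028}
    - {"grip": 1,"turn": 0,"tx": -0.0375,"ty": -0.003,"tz": -0.028}
  newtons: 15

```text
clock: 10.65
position: [0.5798, 0.0154, 0.0729]
ee_rot: [3.137, 0.166, 0.006]
force: [4.9, 0.2, 25.5]
width: 0.127
```

```bash
python3 -c "
from h import *
look('m5',290,150,160,120)"
```

```text
[0.57975725 0.01543803 0.07288481] [ 4.92851599  0.2478668  25.50406547] [-0.12796555 -1.06263093  0.03045589] 0.12658213486083503 10.65
```

View pics/m5.png

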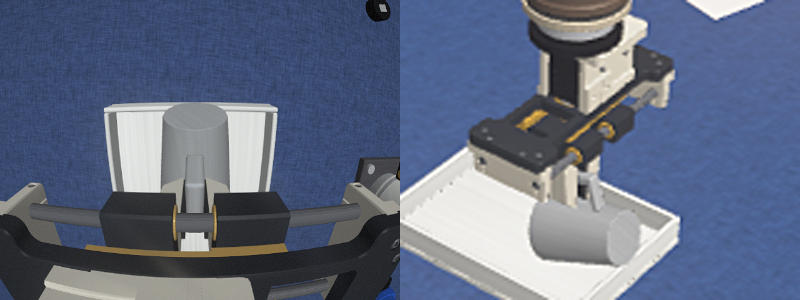

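drive_tool:
  increments:
    - {"grip": 1,"turn": 0,"tx": -0.012,"ty": -0.001,"tz": 0.003}
    - {"grip": 1,"turn": 0,"tx": -0.025,"ty": -0.002,"tz": 0.003}
    - {"grip": 1,"turn": 0,"tx": -0.037,"ty": -0.003,"tz": 0.002}
    - {"grip": 1,"turn": 0,"tx": -0.05,"ty": -0.005,"tz": 0.001}
    - {"grip": 1,"turn": 0,"tx": -0.062,"ty": -0.006,"tz": -0.001}
    - {"grip": 1,"turn": 0,"tx": -0.075,"ty": -0.007,"tz": -0.005}
  newtons: 15

```text
clock: 11.35
position: [0.5539, 0.0133, 0.0734]
ee_rot: [-3.137, -0.166, -0.02]
force: [8.5, -1.1, 26.9]
width: 0.131
```

```bash
python3 - <<'E'
from h import *
s=observe(); print(s['position'],s['force'],s['ft_torque'],s['width'])
W=get_image('wrist'); cv2.imwrite('pics/w6.png',W[:,:,::-1])
g=W[150:300,200:420].astype(int); # foot top row along the column of the mug
col=W[150:300,305].astype(int); print([(150+i,int(c[0]),int(c[2])) for i,c in enumerate(col)][::6])
E
```

```text
[0.5539164  0.0132517  0.07344462] [ 8.52670716 -1.11680804 26.88878649] [-0.06429813 -2.07967349  0.0400747 ] 0.13145929810076612
[(150, 208, 210), (156, 211, 211), (162, 129, 133), (168, 132, 137), (174, 133, 139), (180, 136, 142), (186, 133, 140), (192, 139, 143), (198, 135, 140), (204, 132, 136), (210, 131, 136), (216, 133, 138), (222, 131, 136), (228, 135, 139), (234, 135, 139), (240, 130, 136), (246, 122, 130), (252, 135, 140), (258, 135, 139), (264, 138, 142), (270, 133, 139), (276, 138, 142), (282, 133, 138), (288, 126, 133), (294, 135, 140)]
```

drive_tool:
  increments:
    - {"grip": 1,"turn": 0,"tx": 0.01,"ty": 0,"tz": 0.01}
    - {"grip": 1,"turn": 0,"tx": 0.02,"ty": 0,"tz": 0.01}
    - {"grip": 1,"turn": 0,"tx": 0.02,"ty": 0,"tz": 0.01}
    - {"grip": 1,"turn": 0,"tx": 0.02,"ty": 0,"tz": 0.01}
    - {"grip": 1,"turn": 0,"tx": 0.02,"ty": 0,"tz": 0.01}
    - {"grip": 1,"turn": 0,"tx": 0.02,"ty": 0,"tz": 0.01}
  newtons: 4

```text
clock: 12.0
position: [0.5608, 0.0131, 0.0771]
ee_rot: [-3.137, -0.166, -0.018]
force: [0.4, -0.5, -2.9]
width: 0.128
```

```bash
python3 -c "
from h import *
look('m6',290,150,160,120)"
```

```text
[0.56082442 0.01314464 0.07706052] [ 0.43913887 -0.45012439 -2.88512691] [0.01528525 0.06422134 0.00685219] 0.12818968082826587 12.0
```

View pics/m6.png

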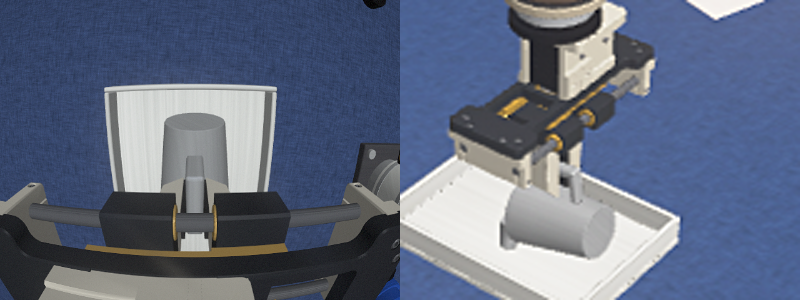

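drive_tool:
  increments:
    - {"grip": 1,"turn": 0,"tx": 0.02,"ty": 0.002,"tz": 0.01}
    - {"grip": 1,"turn": 0,"tx": 0.04,"ty": 0.004,"tz": 0.01}
    - {"grip": 1,"turn": 0,"tx": 0.05,"ty": 0.005,"tz": 0.0}
    - {"grip": 1,"turn": 0,"tx": 0.05,"ty": 0.005,"tz": -0.008}
    - {"grip": 1,"turn": 0,"tx": 0.05,"ty": 0.005,"tz": -0.014}
    - {"grip": 1,"turn": 0,"tx": 0.05,"ty": 0.005,"tz": -0.018}
    - {"grip": 1,"turn": 0,"tx": 0.05,"ty": 0.005,"tz": -0.022}
    - {"grip": 1,"turn": 0,"tx": 0.05,"ty": 0.005,"tz": -0.022}
  newtons: 4

```text
clock: 12.9
position: [0.582, 0.0154, 0.069]
ee_rot: [-3.137, -0.166, -0.022]
force: [1.9, -0.0, 3.9]
width: 0.125
```

```bash
python3 - <<'E'
from h import *
s=observe(); print(s['position'],s['force'],s['ft_torque'],s['width'])
W=get_image('wrist'); cv2.imwrite('pics/w7.png',W[:,:,::-1])
print([(i,int(W[i,305,0])) for i in range(130,230,4)])
E
```

```text
[0.58199824 0.01535623 0.06903772] [ 1.87963704 -0.00719215  3.85496691] [ 0.02512843 -0.54152574  0.06513413] 0.12476674841939701
[(130, 61), (134, 63), (138, 65), (142, 68), (146, 60), (150, 64), (154, 66), (158, 64), (162, 74), (166, 68), (170, 182), (174, 180), (178, 219), (182, 140), (186, 219), (190, 221), (194, 153), (198, 125), (202, 126), (206, 129), (210, 124), (214, 164), (218, 165), (222, 164), (226, 165)]
```

drive_tool:
  increments:
    - {"grip": 0.6,"turn": 0,"tx": 0,"ty": 0,"tz": 0}
    - {"grip": 0.6,"turn": 0,"tx": 0,"ty": 0,"tz": 0.002}
    - {"grip": 0.6,"turn": 0,"tx": 0,"ty": 0,"tz": 0.008}
    - {"grip": 0.6,"turn": 0,"tx": 0,"ty": 0,"tz": 0.014}
    - {"grip": 0.6,"turn": 0,"tx": 0.02,"ty": 0.002,"tz": 0.014}
    - {"grip": 0.6,"turn": 0,"tx": 0.04,"ty": 0.004,"tz": 0.014}
    - {"grip": 0.6,"turn": 0,"tx": 0.055,"ty": 0.005,"tz": 0.014}
    - {"grip": 0.6,"turn": 0,"tx": 0.055,"ty": 0.005,"tz": 0.014}
  newtons: 15

```text
clock: 13.75
position: [0.605, 0.0175, 0.0745]
ee_rot: [-3.136, -0.166, -0.023]
force: [0.2, -0.2, -1.1]
width: 0.203
```

```bash
python3 -c "
from h import *
look('m7',290,150,160,120)"
```

```text
[0.6050153  0.01749285 0.07452085] [ 0.15930322 -0.2255381  -1.13105511] [ 0.06311529  0.05788951 -0.04317153] 0.20250784540474093 13.75
```

View pics/m7.png

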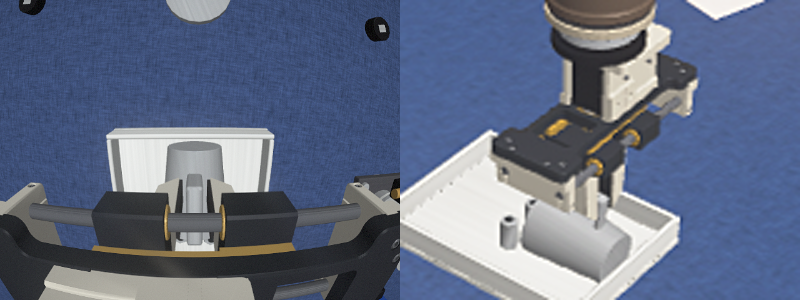

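drive_tool:
  increments:
    - {"grip": 1,"turn": 0,"tx": 0,"ty": 0,"tz": 0}
    - {"grip": 1,"turn": 0,"tx": 0,"ty": 0,"tz": 0}
    - {"grip": 1,"turn": 0,"tx": 0,"ty": 0,"tz": 0}
    - {"grip": 1,"turn": 0,"tx": 0,"ty": 0,"tz": 0}
    - {"grip": 1,"turn": 0,"tx": 0,"ty": 0,"tz": 0}
    - {"grip": 1,"turn": 0,"tx": 0,"ty": 0,"tz": 0}
    - {"grip": 1,"turn": 0,"tx": 0,"ty": 0,"tz": 0.03}
    - {"grip": 1,"turn": 0,"tx": 0,"ty": 0,"tz": 0.06}
    - {"grip": 1,"turn": 0,"tx": 0,"ty": 0,"tz": 0.09}
    - {"grip": 1,"turn": 0,"tx": 0,"ty": 0,"tz": 0.1}
    - {"grip": 1,"turn": 0,"tx": 0,"ty": 0,"tz": 0.1}
  newtons: 12

```text
clock: 14.95
position: [0.6045, 0.0175, 0.1156]
ee_rot: [-3.137, -0.166, -0.024]
force: [0.1, 0.2, -3.7]
width: 0.127
```

drive_tool:
  increments:
    - {"grip": 1,"turn": 0,"tx": 0,"ty": 0,"tz": 0}
    - {"grip": 1,"turn": 0,"tx": 0,"ty": 0,"tz": 0}
    - {"grip": 1,"turn": 0,"tx": 0,"ty": 0,"tz": 0}
    - {"grip": 1,"turn": 0,"tx": 0,"ty": 0,"tz": 0}
  newtons: 5

```text
clock: 15.35
position: [0.6043, 0.0174, 0.1153]
ee_rot: [-3.137, -0.166, -0.023]
force: [-0.7, 0.0, -2.4]
width: 0.13
```

```bash
python3 - <<'E'
from h import *
s=observe(); print(s['position'],s['force'],s['ft_torque'],s['width'])
W=get_image('wrist'); cv2.imwrite('pics/w8.png',W[:,:,::-1]); S=get_image('scene'); cv2.imwrite('pics/s8.png',S[:,:,::-1])
print([(i,int(W[i,305,0])) for i in range(130,270,4)])
E
```

```text
[0.60429765 0.01739661 0.11526552] [-0.69200294  0.0407056  -2.40046192] [ 0.03887729  0.04640269 -0.03860426] 0.13043097655132493
[(130, 58), (134, 66), (138, 71), (142, 68), (146, 60), (150, 62), (154, 61), (158, 60), (162, 65), (166, 65), (170, 69), (174, 68), (178, 70), (182, 77), (186, 75), (190, 78), (194, 188), (198, 186), (202, 234), (206, 142), (210, 142), (214, 141), (218, 144), (222, 140), (226, 145), (230, 143), (234, 171), (238, 170), (242, 174), (246, 175), (250, 175), (254, 176), (258, 176), (262, 175), (266, 171)]
```

```bash
python3 - <<'E'
import cv2,numpy as np
W=cv2.imread('pics/w8.png')
for r in (210,218,226,240): print(r,[(i,int(W[r,i,0])) for i in range(240,390,5)])
E
```

```text
210 [(240, 233), (245, 232), (250, 233), (255, 232), (260, 231), (265, 235), (270, 236), (275, 158), (280, 146), (285, 145), (290, 153), (295, 150), (300, 148), (305, 145), (310, 146), (315, 147), (320, 148), (325, 148), (330, 150), (335, 148), (340, 148), (345, 142), (350, 230), (355, 230), (360, 231), (365, 233), (370, 231), (375, 231), (380, 230), (385, 233)]
218 [(240, 234), (245, 229), (250, 235), (255, 235), (260, 231), (265, 238), (270, 149), (275, 150), (280, 149), (285, 146), (290, 149), (295, 148), (300, 147), (305, 149), (310, 148), (315, 146), (320, 143), (325, 146), (330, 152), (335, 147), (340, 151), (345, 146), (350, 152), (355, 135), (360, 232), (365, 233), (370, 230), (375, 231), (380, 231), (385, 233)]
226 [(240, 234), (245, 230), (250, 235), (255, 236), (260, 232), (265, 241), (270, 125), (275, 147), (280, 153), (285, 148), (290, 152), (295, 150), (300, 144), (305, 151), (310, 142), (315, 151), (320, 149), (325, 149), (330, 152), (335, 145), (340, 147), (345, 164), (350, 144), (355, 126), (360, 232), (365, 232), (370, 228), (375, 232), (380, 228), (385, 234)]
240 [(240, 234), (245, 230), (250, 235), (255, 236), (260, 232), (265, 167), (270, 130), (275, 143), (280, 152), (285, 164), (290, 172), (295, 170), (300, 177), (305, 176), (310, 176), (315, 180), (320, 174), (325, 175), (330, 173), (335, 167), (340, 164), (345, 151), (350, 147), (355, 127), (360, 233), (365, 237), (370, 230), (375, 232), (380, 229), (385, 235)]
```

drive_tool:
  increments:
    - {"grip": 1,"turn": 0,"tx": 0,"ty": 0,"tz": 0.06}
    - {"grip": 1,"turn": 0,"tx": 0,"ty": 0,"tz": 0.125}
    - {"grip": 1,"turn": 0,"tx": -0.06,"ty": -0.006,"tz": 0.125}
    - {"grip": 1,"turn": 0,"tx": -0.12,"ty": -0.012,"tz": 0.125}
    - {"grip": 1,"turn": 0,"tx": -0.18,"ty": -0.018,"tz": 0.125}
    - {"grip": 1,"turn": 0,"tx": -0.24,"ty": -0.024,"tz": 0.125}
    - {"grip": 1,"turn": 0,"tx": -0.29,"ty": -0.029,"tz": 0.125}
    - {"grip": 1,"turn": 0,"tx": -0.2975,"ty": -0.03,"tz": 0.1}
    - {"grip": 1,"turn": 0,"tx": -0.2975,"ty": -0.03,"tz": 0.04}
    - {"grip": 1,"turn": 0,"tx": -0.2975,"ty": -0.03,"tz": -0.02}
    - {"grip": 1,"turn": 0,"tx": -0.2975,"ty": -0.03,"tz": -0.043}
    - {"grip": 1,"turn": 0,"tx": -0.2975,"ty": -0.03,"tz": -0.043}
  newtons: 12

```text
clock: 16.65
position: [0.4849, 0.0055, 0.097]
ee_rot: [-3.136, -0.166, -0.02]
force: [-0.5, 0.4, -1.8]
width: 0.127
```

```bash
python3 - <<'E'
from h import *
s=observe(); print(s['position'],s['force'],s['ft_torque'],s['width'])
print('spacer',onz('scene',333,246,.02))
c=camera_info('top')
def proj(n,p):
    c=camera_info(n);q=R.from_rotvec(c['rotation']).as_matrix().T@(np.array(p)-c['eye']);return c['cx']+c['fx']*q[0]/q[2],c['cy']+c['fy']*q[1]/q[2]
print(proj('top',[.425,0,.03]))
E
```

```text
[0.48486455 0.00549006 0.0970455 ] [-0.5490284   0.43045574 -1.79798487] [-0.05611911  0.15283398 -0.0301109 ] 0.1268539883050022
spacer [ 0.5328 -0.0169  0.02  ]
(np.float64(270.9601689852813), np.float64(338.44529816257017))
```

drive_tool:
  increments:
    - {"grip": 1,"turn": 0,"tx": -0.025,"ty": -0.002,"tz": 0.003}
    - {"grip": 1,"turn": 0,"tx": -0.05,"ty": -0.005,"tz": 0.003}
    - {"grip": 1,"turn": 0,"tx": -0.07,"ty": -0.007,"tz": 0.003}
    - {"grip": 1,"turn": 0,"tx": -0.09,"ty": -0.009,"tz": 0.003}
    - {"grip": 1,"turn": 0,"tx": -0.11,"ty": -0.011,"tz": 0.003}
  newtons: 12

```text
clock: 17.15
position: [0.441, 0.0011, 0.099]
ee_rot: [-3.136, -0.166, -0.023]
force: [1.8, -0.5, -0.0]
width: 0.128
```

```bash
cat >> h.py <<'E'
def brief(tag):
    s=observe(); print(s['position'].round(4),s['force'].round(1),s['ft_torque'].round(2),round(s['width'],3),s['clock'])
    W=get_image('wrist'); cv2.imwrite('pics/'+tag+'.png',W[:,:,::-1])
    print(s0:=[(i,int(W[i,314,0])) for i in range(120,270,5)])
E
python3 -c "
from h import *
brief('w9')"
```

```text
[0.441  0.0011 0.099 ] [ 1.8 -0.5 -0. ] [ 0.06 -0.52 -0.02] 0.128 17.15
[(120, 208), (125, 205), (130, 205), (135, 205), (140, 204), (145, 204), (150, 204), (155, 206), (160, 204), (165, 180), (170, 137), (175, 139), (180, 140), (185, 139), (190, 136), (195, 135), (200, 136), (205, 138), (210, 138), (215, 138), (220, 138), (225, 123), (230, 125), (235, 118), (240, 118), (245, 117), (250, 116), (255, 125), (260, 140), (265, 142)]
```

drive_tool:
  increments:
    - {"grip": 1,"turn": 0,"tx": -0.02,"ty": -0.002,"tz": 0}
    - {"grip": 1,"turn": 0,"tx": -0.04,"ty": -0.004,"tz": 0}
    - {"grip": 1,"turn": 0,"tx": -0.06,"ty": -0.006,"tz": 0}
    - {"grip": 1,"turn": 0,"tx": -0.075,"ty": -0.008,"tz": 0}
    - {"grip": 1,"turn": 0,"tx": -0.085,"ty": -0.009,"tz": 0}
    - {"grip": 1,"turn": 0,"tx": -0.085,"ty": -0.009,"tz": 0}
  newtons: 12

```text
clock: 17.8
position: [0.4045, -0.0029, 0.0986]
ee_rot: [-3.137, -0.166, -0.019]
force: [0.7, 0.1, -0.9]
width: 0.13
```

```bash
python3 -c "
from h import *
brief('w10')"
```

```text
[ 0.4045 -0.0029  0.0986] [ 0.7  0.1 -0.9] [ 0.02 -0.06  0.05] 0.13 17.8
[(120, 216), (125, 211), (130, 168), (135, 165), (140, 163), (145, 165), (150, 156), (155, 166), (160, 161), (165, 160), (170, 159), (175, 162), (180, 157), (185, 166), (190, 162), (195, 166), (200, 158), (205, 162), (210, 158), (215, 159), (220, 160), (225, 99), (230, 95), (235, 92), (240, 97), (245, 93), (250, 170), (255, 164), (260, 163), (265, 165)]
```

drive_tool:
  increments:
    - {"grip": 1,"turn": 0,"tx": 0.04,"ty": 0.004,"tz": 0.02}
    - {"grip": 1,"turn": 0,"tx": 0.1,"ty": 0.01,"tz": 0.05}
    - {"grip": 1,"turn": 0,"tx": 0.13,"ty": 0.013,"tz": 0.08}
    - {"grip": 1,"turn": 0,"tx": 0.13,"ty": 0.013,"tz": 0.09}
    - {"grip": 1,"turn": 0,"tx": 0.13,"ty": 0.013,"tz": 0.09}
    - {"grip": 1,"turn": 0,"tx": 0.13,"ty": 0.013,"tz": 0.09}
  newtons: 15

```text
clock: 18.45
position: [0.4552, 0.002, 0.1338]
ee_rot: [3.137, 0.166, 0.015]
force: [-0.5, -1.0, -2.3]
width: 0.126
```

```bash
python3 -c "
from h import *
brief('w11')
look('m11',280,150,160,120)
S=get_image('scene')[170:300,270:430]
g=cv2.cvtColor(S,cv2.COLOR_RGB2GRAY); print(S.shape)"
```

```text
[0.4552 0.002  0.1338] [-0.5 -1.  -2.3] [0.05 0.13 0.02] 0.126 18.45
[(120, 220), (125, 219), (130, 219), (135, 158), (140, 160), (145, 160), (150, 161), (155, 161), (160, 157), (165, 163), (170, 162), (175, 161), (180, 161), (185, 162), (190, 164), (195, 163), (200, 158), (205, 157), (210, 157), (215, 159), (220, 164), (225, 98), (230, 102), (235, 97), (240, 101), (245, 100), (250, 167), (255, 165), (260, 167), (265, 164)]
[0.45530381 0.00199674 0.13376329] [ 0.41620625  0.13277339 -2.78047154] [-0.02248792  0.10836926  0.01897282] 0.12858200381164608 18.5
(130, 160, 3)
```

View pics/m11.png

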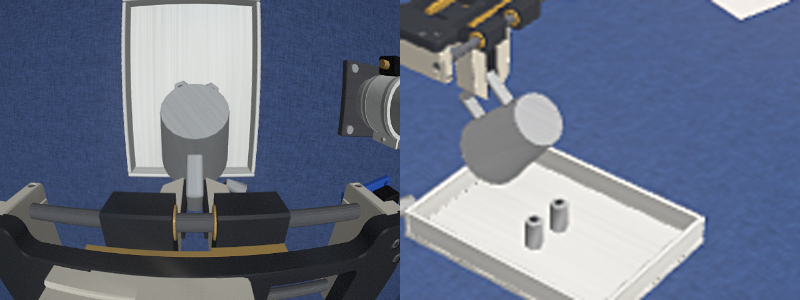

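```bash
python3 - <<'E'
from h import *
print('cand',onz('wrist',379,296,.0075),'near wall out',onz('wrist',379,288,.03),onz('wrist',220,283,.03),onz('wrist',220,283,.0),'inner',onz('wrist',220,272,.03))
T=get_image('top'); cv2.imwrite('pics/t12.png',T[:,:,::-1])
W=cv2.imread('pics/w11.png'); a=cv2.resize(W[240:340,330:430],(400,400),interpolation=cv2.INTER_CUBIC)
b=cv2.resize(T[:,:,::-1][300:380,200:280],(400,400),interpolation=cv2.INTER_CUBIC)
cv2.imwrite('pics/c12.png',np.hstack([a,b]))
E
```

```text
cand [ 0.4054 -0.0629  0.0075] near wall out [ 0.4227 -0.0559  0.03  ] [0.4136 0.0694 0.03  ] [0.3995 0.0761 0.    ] inner [0.423  0.0695 0.03  ]
```

View pics/c12.png

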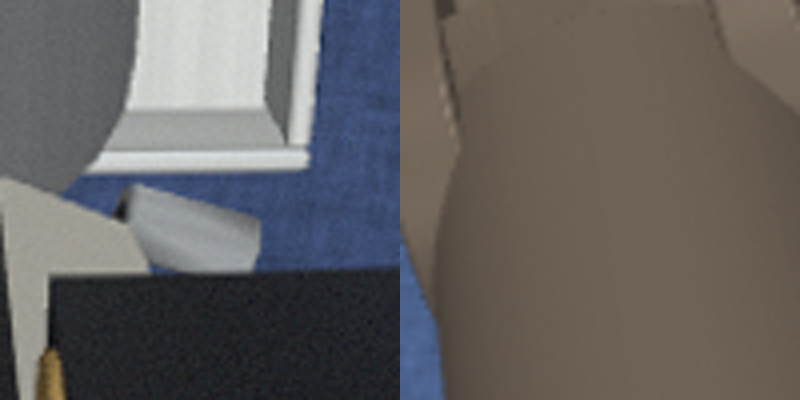

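drive_tool:
  increments:
    - {"grip": 1,"turn": -0.1,"tx": 0,"ty": 0,"tz": 0.06}
    - {"grip": 1,"turn": -0.22,"tx": 0.03,"ty": 0.06,"tz": 0.12}
    - {"grip": 1,"turn": -0.35,"tx": 0.06,"ty": 0.14,"tz": 0.12}
    - {"grip": 1,"turn": -0.48,"tx": 0.1,"ty": 0.22,"tz": 0.12}
    - {"grip": 1,"turn": -0.61,"tx": 0.13,"ty": 0.3,"tz": 0.12}
    - {"grip": 1,"turn": -0.74,"tx": 0.16,"ty": 0.38,"tz": 0.12}
    - {"grip": 1,"turn": -0.87,"tx": 0.16,"ty": 0.45,"tz": 0.12}
    - {"grip": 1,"turn": -1,"tx": 0.16,"ty": 0.5,"tz": 0.12}
    - {"grip": 1,"turn": -1,"tx": 0.16,"ty": 0.5,"tz": 0.12}
  newtons: 15

```text
clock: 19.6
position: [0.5173, 0.1871, 0.1746]
ee_rot: [2.845, -1.283, -0.01]
force: [0.6, -0.9, -3.7]
width: 0.13
```

drive_tool:
  increments:
    - {"grip": 1,"turn": -0.13,"tx": 0,"ty": 0,"tz": -0.02}
    - {"grip": 1,"turn": -0.26,"tx": 0,"ty": 0,"tz": -0.06}
    - {"grip": 1,"turn": -0.39,"tx": 0,"ty": 0,"tz": -0.1}
    - {"grip": 1,"turn": -0.505,"tx": 0,"ty": 0,"tz": -0.13}
    - {"grip": 1,"turn": -0.505,"tx": 0,"ty": 0,"tz": -0.13}
  newtons: 15

```text
clock: 20.1
position: [0.5157, 0.1874, 0.1202]
ee_rot: [2.407, -1.981, -0.016]
force: [-0.6, -0.4, -1.8]
width: 0.127
```

drive_tool:
  increments:
    - {"grip": 1,"turn": 0,"tx": 0,"ty": 0,"tz": 0}
    - {"grip": 1,"turn": 0,"tx": 0,"ty": 0,"tz": 0}
    - {"grip": 1,"turn": 0,"tx": 0,"ty": 0,"tz": 0}
    - {"grip": 1,"turn": 0,"tx": 0,"ty": 0,"tz": 0}
  newtons: 4

```text
clock: 20.5
position: [0.5161, 0.1874, 0.121]
ee_rot: [2.41, -1.982, -0.018]
force: [-0.1, -0.5, -2.2]
width: 0.129
```

```bash
python3 -c "
from h import *
brief('w13'); s=observe(); print(s['joints'].round(2), s['ee_rot'], R.from_rotvec(s['ee_rot']).as_matrix().round(3)[:,0])"
```

```text
[0.5161 0.1874 0.121 ] [-0.1 -0.5 -2.2] [ 0.13 -0.02 -0.01] 0.129 20.5
[(120, 73), (125, 74), (130, 70), (135, 68), (140, 73), (145, 77), (150, 67), (155, 68), (160, 68), (165, 68), (170, 73), (175, 72), (180, 66), (185, 64), (190, 72), (195, 71), (200, 75), (205, 66), (210, 70), (215, 72), (220, 74), (225, 90), (230, 87), (235, 173), (240, 171), (245, 171), (250, 170), (255, 169), (260, 168), (265, 171)]
[-1.13  0.64  1.04  1.92 -0.65  1.   -2.73] [ 2.4090597  -1.98197636 -0.01750009] [ 0.193 -0.981  0.005]
```

drive_tool:
  increments:
    - {"grip": 1,"turn": 0.05,"tx": 0,"ty": 0,"tz": -0.05}
    - {"grip": 1,"turn": 0.1,"tx": 0,"ty": 0,"tz": -0.09}
    - {"grip": 1,"turn": 0.1,"tx": 0,"ty": 0,"tz": -0.11}
    - {"grip": 1,"turn": 0.1,"tx": 0,"ty": 0,"tz": -0.12}
    - {"grip": 1,"turn": 0.1,"tx": 0,"ty": 0,"tz": -0.126}
    - {"grip": 1,"turn": 0.1,"tx": 0,"ty": 0,"tz": -0.126}
    - {"grip": 0.62,"turn": 0.1,"tx": 0,"ty": 0,"tz": -0.126}
    - {"grip": 0.62,"turn": 0.1,"tx": 0,"ty": 0,"tz": -0.126}
    - {"grip": 0.62,"turn": 0.1,"tx": 0,"ty": 0,"tz": -0.126}
  newtons: 4

```text
clock: 21.45
position: [0.5161, 0.1874, 0.0706]
ee_rot: [2.509, -1.853, -0.015]
force: [0.9, -0.1, 0.2]
width: 0.189
```

```bash
python3 -c "
from h import *
brief('w14'); s=observe(); print(s['joints'].round(2), R.from_rotvec(s['ee_rot']).as_matrix().round(3)[:,0])
W=get_image('wrist')
for r in (210,225,240,255,270): print(r,[(i,int(W[r,i,0])) for i in range(250,380,8)])"
```

```text
[0.5161 0.1874 0.0706] [ 0.9 -0.1  0.2] [ 0.12 -0.05 -0.01] 0.189 21.45
[(120, 68), (125, 73), (130, 64), (135, 67), (140, 80), (145, 75), (150, 75), (155, 68), (160, 70), (165, 69), (170, 70), (175, 73), (180, 73), (185, 67), (190, 77), (195, 71), (200, 64), (205, 67), (210, 63), (215, 71), (220, 95), (225, 96), (230, 96), (235, 171), (240, 170), (245, 171), (250, 175), (255, 175), (260, 180), (265, 178)]
[-1.07  0.69  0.95  1.96 -0.71  0.9  -2.59] [ 0.294 -0.956  0.005]
210 [(250, 68), (258, 69), (266, 59), (274, 75), (282, 73), (290, 65), (298, 75), (306, 78), (314, 64), (322, 73), (330, 60), (338, 73), (346, 65), (354, 66), (362, 66), (370, 67), (378, 60)]
225 [(250, 65), (258, 66), (266, 66), (274, 97), (282, 97), (290, 98), (298, 96), (306, 96), (314, 95), (322, 99), (330, 94), (338, 97), (346, 94), (354, 95), (362, 73), (370, 66), (378, 68)]
240 [(250, 72), (258, 67), (266, 66), (274, 158), (282, 170), (290, 180), (298, 174), (306, 182), (314, 175), (322, 166), (330, 153), (338, 144), (346, 122), (354, 101), (362, 69), (370, 70), (378, 68)]
255 [(250, 65), (258, 73), (266, 65), (274, 155), (282, 173), (290, 175), (298, 179), (306, 182), (314, 174), (322, 166), (330, 155), (338, 144), (346, 122), (354, 108), (362, 73), (370, 65), (378, 59)]
270 [(250, 71), (258, 71), (266, 68), (274, 161), (282, 173), (290, 180), (298, 183), (306, 158), (314, 142), (322, 133), (330, 159), (338, 142), (346, 125), (354, 109), (362, 61), (370, 69), (378, 68)]
```

```bash
python3 - <<'E'
from h import *
W=get_image('wrist'); print([(i,int(W[i,314,0])) for i in range(256,300,2)])
s=observe();T=R.from_rotvec(s['ee_rot']).as_matrix()
for p,z in [((315,262),.085),((315,262),.075),((314,234),.05),((314,219),.01),((314,234),.045)]: print(p,(T.T@(onz('wrist',*p,z)-s['position'])*1000).round(1))
E
```

```text
[(256, 175), (258, 177), (260, 177), (262, 178), (264, 174), (266, 177), (268, 174), (270, 154), (272, 98), (274, 99), (276, 100), (278, 104), (280, 100), (282, 99), (284, 104), (286, 105), (288, 104), (290, 121), (292, 152), (294, 162), (296, 170), (298, 178)]
(315, 262) [ 28.    1.4 -14.3]
(315, 262) [24.2  1.5 -4.3]
(314, 234) [29.6  1.2 20.7]
(314, 219) [27.1  1.6 60.8]
(314, 234) [28.1  1.3 25.7]
```

drive_tool:
  increments:
    - {"grip": 0.62,"turn": 0,"tx": -0.008,"ty": 0.025,"tz": 0}
    - {"grip": 0.62,"turn": 0,"tx": -0.0155,"ty": 0.05,"tz": 0}
    - {"grip": 0.62,"turn": 0,"tx": -0.0155,"ty": 0.05,"tz": 0}
    - {"grip": 1,"turn": 0,"tx": -0.0155,"ty": 0.05,"tz": 0}
    - {"grip": 1,"turn": 0,"tx": -0.0155,"ty": 0.05,"tz": 0}
    - {"grip": 1,"turn": 0,"tx": -0.0155,"ty": 0.05,"tz": 0}
    - {"grip": 1,"turn": 0,"tx": -0.0155,"ty": 0.05,"tz": 0}
    - {"grip": 1,"turn": 0,"tx": -0.0155,"ty": 0.05,"tz": 0}
    - {"grip": 1,"turn": 0,"tx": -0.0155,"ty": 0.05,"tz": 0.01}
  newtons: 10

```text
clock: 22.5
position: [0.5096, 0.207, 0.0742]
ee_rot: [2.508, -1.853, -0.016]
force: [1.0, -0.2, -2.1]
width: 0.129
```

drive_tool:
  increments:
    - {"grip": 1,"turn": 0,"tx": 0.02,"ty": -0.065,"tz": 0}
    - {"grip": 1,"turn": 0,"tx": 0.04,"ty": -0.13,"tz": 0}
    - {"grip": 1,"turn": 0,"tx": 0.052,"ty": -0.167,"tz": 0}
    - {"grip": 1,"turn": 0,"tx": 0.058,"ty": -0.189,"tz": 0.002}
    - {"grip": 1,"turn": 0,"tx": 0.063,"ty": -0.205,"tz": 0.008}
    - {"grip": 1,"turn": 0,"tx": 0.068,"ty": -0.22,"tz": 0.015}
    - {"grip": 1,"turn": 0,"tx": 0.072,"ty": -0.234,"tz": 0.02}
    - {"grip": 1,"turn": 0,"tx": 0.0765,"ty": -0.2486,"tz": 0.0225}
  newtons: 10

```text
clock: 23.3
position: [0.5402, 0.1078, 0.0834]
ee_rot: [2.509, -1.851, -0.016]
force: [0.3, 1.5, -2.3]
width: 0.13
```

```bash
python3 - <<'E'
from h import *
brief('w15')
T=get_image('top'); cv2.imwrite('pics/t15.png',T[:,:,::-1])
W=get_image('wrist')
for r in (190,200,215,230,245): print(r,[(i,int(W[r,i,0]),int(W[r,i,2])) for i in range(270,370,16)])
E
```

```text
[0.5402 0.1078 0.0834] [ 0.3  1.5 -2.3] [ 0.18 -0.05 -0.04] 0.13 23.3
[(120, 187), (125, 187), (130, 188), (135, 189), (140, 189), (145, 189), (150, 190), (155, 190), (160, 185), (165, 185), (170, 184), (175, 182), (180, 185), (185, 186), (190, 189), (195, 184), (200, 194), (205, 188), (210, 186), (215, 193), (220, 189), (225, 182), (230, 99), (235, 101), (240, 161), (245, 120), (250, 115), (255, 101), (260, 126), (265, 125)]
190 [(270, 181, 182), (286, 184, 185), (302, 188, 188), (318, 185, 185), (334, 182, 182), (350, 179, 179), (366, 189, 187)]
200 [(270, 182, 182), (286, 186, 187), (302, 187, 187), (318, 185, 186), (334, 182, 182), (350, 191, 189), (366, 188, 189)]
215 [(270, 188, 188), (286, 185, 185), (302, 192, 194), (318, 186, 187), (334, 184, 185), (350, 187, 184), (366, 187, 186)]
230 [(270, 97, 98), (286, 98, 98), (302, 95, 96), (318, 154, 154), (334, 187, 185), (350, 192, 192), (366, 186, 188)]
245 [(270, 55, 92), (286, 114, 119), (302, 125, 130), (318, 113, 117), (334, 94, 98), (350, 95, 94), (366, 99, 100)]
```

drive_tool:
  increments:
    - {"grip": 1,"turn": 0,"tx": 0.005,"ty": -0.016,"tz": 0}
    - {"grip": 1,"turn": 0,"tx": 0.0096,"ty": -0.031,"tz": 0}
    - {"grip": 1,"turn": 0,"tx": 0.0135,"ty": -0.043,"tz": 0}
    - {"grip": 1,"turn": 0,"tx": 0.0175,"ty": -0.055,"tz": 0}
    - {"grip": 1,"turn": 0,"tx": 0.0175,"ty": -0.055,"tz": 0}
  newtons: 10

```text
clock: 23.95
position: [0.5476, 0.0845, 0.0835]
ee_rot: [2.507, -1.855, -0.015]
force: [-0.4, 0.0, -1.1]
width: 0.131
```

```bash
python3 - <<'E'
from h import *
s=observe(); print(s['position'].round(4),s['force'].round(1),s['ft_torque'].round(2))
S=get_image('scene'); cv2.imwrite('pics/s16.png',S[:,:,::-1])
c=S[120:230,340:450].astype(int)
# ascii map: B blue cloth, W white, g grey, k dark, o tan
for r in c[::3]:
    print(''.join('.' if p[2]>p[0]+25 else 'W' if p.min()>200 else 'k' if p.max()<70 else 't' if p[0]>p[2]+8 else 'o' if p.max()>150 else 'g' for p in r[::2]))
E
```

```text
[0.5476 0.0845 0.0835] [-0.4  0.  -1.1] [ 0.26 -0.03  0.02]
.......tkktttttttttttttttttttWWWWWWWWWWWWWWWWWWWWWWWWWW
.......ttktttttttttttttttttttWWWWWWWWWWWWWWWWWWWWWWWWWW
.......tktttttttttttttttttttWWWWWWWWWWWWWWWWWWWWWWWWWWW
.......ttkttttttttttttttttttWWWWWWWWWWWWWWWWWWWWWWWWWWW
........tttkktttttttttttktttWWWWWWWWWWWWWWWWWWWWWWWWWWW
........kgttttttttgtttttttWWWWWWWWWWWWWWWWWWWWWWWWWWWWW
........kkgggtttttttttttoktWWWWWWWWWWWWWWWWWWWWWWWWWWWW
........kkkkgggooooooogkkktWWWWWWWWWWWWWWWWWWWWWWWWWWWW
.........kkkkkkkkkkkkkkkkgtWWttWWWWWWWWWWWWWWWWWWWWWWWW
kkg.......tgkkkkkkkkkkkkktWWttoWWWWWWWWWWWWWWWWWWWWo...
ggggk.....tttttWWttWWWWWWWWttt...WWWWWWWWWWWWWWW.......
ggggkkkg...tttttttttttWWWWtttt.....WWWWWWWWWo..........
gggkkkkkkkgttttttttttttttttttt.......WWW...............
gkk......tttWWttttttttttttttto.........................
gggggggggtottttttWttttgttttttt.........................
kkkkkggkggtttttttttttttttttttg.........................
t..gkkkkkkttttttttttttttttttgggggggggkgg...............
......tttkkkkkgtttttttWWtttkgggggggggggg...............
ggg..ggggtttttkkkkkkttttttkggggg
[... 331 characters left out ...]
gggtttt.....................
.........gtttkgotttttoooooo...ttt......................
.........gtttkogtttttooooo...ggt.......................
.........gttggogtttttoooog.............................
...........tkoogttttooooo..............................
............gootttoooooo...............................
tWo.........ooooooooooog...............................
ooogWo.....tggggooooooo................................
gooooogWW..gggoooooooo.................................
WWogooooogtWogooooooog.................................
WWWWWtgoooooooW.ooooo..................................
WWWWWWWWtgoooooooWW....................................
WWWWWWWWWWWWooooooooWW.................................
```

```bash
python3 - <<'E'
from h import *
f=np.array([.294,-.956]);P=np.array([.5476,.0845,.0965])
def proj(n,p):
    c=camera_info(n);q=R.from_rotvec(c['rotation']).as_matrix().T@(np.array(p)-c['eye']);return np.array([c['cx']+c['fx']*q[0]/q[2],c['cy']+c['fy']*q[1]/q[2]])
for th in (70,55,40,25,10):
    t=np.radians(th); X=np.array([*(f*np.cos(t)),np.sin(t)]); Z=np.array([*(-f*np.sin(t)),np.cos(t)])
    foot=P-.054*X-.048*Z; rim=P-.054*X+.032*Z
    g=lambda p:((proj('scene',p)-[340,120])/[2,3]).round(0)
    print(th,'foot',g(foot),'lowcorner',g(foot-.0245*X),'hicorner',g(foot+.0245*X),'rim',g(rim),'rimlow',g(rim-.033*X),'P',g(P),foot[2]-.0245*np.sin(t))
E
```

```text
70 foot [12. 37.] lowcorner [12. 39.] hicorner [11. 35.] rim [19. 28.] rimlow [20. 31.] P [15. 27.] 0.006317162388674091
55 foot [13. 36.] lowcorner [15. 38.] hicorner [12. 35.] rim [20. 26.] rimlow [21. 28.] P [15. 27.] 0.004664895578463928
40 foot [15. 35.] lowcorner [17. 35.] hicorner [14. 34.] rim [20. 24.] rimlow [22. 24.] P [15. 27.] 0.009271039369895723
25 foot [17. 33.] lowcorner [19. 32.] hicorner [15. 33.] rim [20. 22.] rimlow [23. 21.] P [15. 27.] 0.019821692675595897
10 foot [18. 30.] lowcorner [20. 29.] hicorner [16. 32.] rim [20. 20.] rimlow [23. 18.] P [15. 27.] 0.03559784590855999
```

drive_tool:
  increments:
    - {"grip": 1,"turn": 0,"tx": -0.01,"ty": 0.03,"tz": 0.03}
    - {"grip": 1,"turn": 0,"tx": -0.035,"ty": 0.11,"tz": 0.06}
    - {"grip": 1,"turn": 0,"tx": -0.06,"ty": 0.2,"tz": 0.06}
    - {"grip": 1,"turn": 0,"tx": -0.0735,"ty": 0.239,"tz": 0.05}
    - {"grip": 1,"turn": 0,"tx": -0.0735,"ty": 0.239,"tz": 0.02}
    - {"grip": 1,"turn": 0,"tx": -0.0735,"ty": 0.239,"tz": -0.01}
    - {"grip": 1,"turn": 0,"tx": -0.069,"ty": 0.225,"tz": -0.025}
    - {"grip": 1,"turn": 0,"tx": -0.063,"ty": 0.207,"tz": -0.045}
    - {"grip": 1,"turn": 0,"tx": -0.058,"ty": 0.188,"tz": -0.065}
    - {"grip": 1,"turn": 0,"tx": -0.054,"ty": 0.175,"tz": -0.085}
    - {"grip": 1,"turn": 0,"tx": -0.05,"ty": 0.163,"tz": -0.105}
    - {"grip": 1,"turn": 0,"tx": -0.048,"ty": 0.155,"tz": -0.118}
    - {"grip": 1,"turn": 0,"tx": -0.048,"ty": 0.155,"tz": -0.121}
  newtons: 8

```text
clock: 25.3
position: [0.5312, 0.1419, 0.0361]
ee_rot: [2.502, -1.863, -0.007]
force: [1.7, -2.7, 5.5]
width: 0.133
```

```bash
cat >> h.py <<'E'
def amap(S,x0,y0,x1,y1,sx=2,sy=3):
    for r in S[y0:y1:sy,x0:x1:sx].astype(int):
        print(''.join('.' if p[2]>p[0]+25 else 'W' if p.min()>200 else 'k' if p.max()<70 else 't' if p[0]>p[2]+8 else 'o' if p.max()>150 else 'g' for p in r))
E
python3 - <<'E'
from h import *
s=observe(); print(s['position'].round(4),s['force'].round(1),s['ft_torque'].round(2))
amap(get_image('scene'),360,120,460,230)
E
```

```text
[0.5312 0.1419 0.0361] [ 1.7 -2.7  5.5] [-0.39 -0.36 -0.04]
....kkktttttttttttttttttWWWWWWWWWWWWWWWWWWWWWWWWWW
....kktttttttttttttttttWWWWWWWWWWWWWWWWWWWWWWWWWWW
....kktttttttttttttttttWWWWWWWWWWWWWWWWWWWWWWWWWWW
...gkkttttttttttttttttttWWWWWWWWWWWWWWWWWWWWWWWWWW
...tttkttttttttttttttttWWWWWWWWWWWWWWWWWWWWWWWWWWW
...tkktttttttttttttttttWWWWWWWWWWWWWWWWWWWWWWWWWWW
...gttkttttttttttttttgtWWWWWWWWWWWWWWWWWWWWWWWWWWW
....ktttttkkkkgkkgttttWWWWWWWWWWWWWWWWWWWWWWWWWWWo
....kkgtttttttttttttktWWWWWWWWWWWWWWWWWWWWWWWo....
....kkkggggooooooookktWWWWWWWWWWWWWWWWWWWW........
.....kkkkkkkkkkkkkkkktWWWtWWWWWWWWWWWW............
......tkkkkkkkkkkkkktWWttWWWWWWWWWo...............
k.....ttttWtttttWWWWWWttt..WWW....................
kkk....tttttttttWWWWWttto.........................
kkkkkktttttttttttttttttt..........................
....ttttWWtttttttttttttt..........................
ggggtttttttttttttgtttttt..........................
kkggkgttttttttttttttttttg...gg....................
.kkkkkkttttttttttttttttkgggggggggk................
..ttttkkkkkgtttttttWttgggggggggggg................
gkggggttttttkkkkkgttggggggggggggkt................
gkkkkggtktgggttttkkkkkkggggggggko.................
.kkkkktgggkgggggggtgggkggggggkgt..................
...gkkgtttkkkkkgtktoo..kkkkgggt...................
.....ttttgkkkkktggggo....tgkgt....................
.....tttkoottgkgooogggggttttt.....................
.....tttgootttttoooo....gttt......................
.....tttgootttttooo.....ttt.......................
.....tttoootttttoog......g........................
......ttoogttttooo................................
.......tgggttoooog................................
.........gooooooo.................................
..................................................
tW................................................
oootWo............................................
oooooooWW.........................................
WWooooooooWW......................................
```

drive_tool:
  increments:
    - {"grip": 1,"turn": 0,"tx": 0.002,"ty": -0.006,"tz": -0.003}
    - {"grip": 1,"turn": 0,"tx": 0.002,"ty": -0.006,"tz": -0.005}
    - {"grip": 1,"turn": 0,"tx": 0.002,"ty": -0.006,"tz": -0.005}
    - {"grip": 1,"turn": 0,"tx": 0.002,"ty": -0.006,"tz": -0.005}
  newtons: 3

```text
clock: 25.75
position: [0.531, 0.1403, 0.0334]
ee_rot: [2.503, -1.861, -0.01]
force: [0.2, -0.3, 1.0]
width: 0.126
```

```bash
python3 - <<'E'
from h import *
s=observe(); print(s['position'].round(4),s['force'].round(1),s['ft_torque'].round(2))
f=np.array([.294,-.956]);P=np.array([*s['position'][:2],s['position'][2]+.013])
def proj(n,p):
    c=camera_info(n);q=R.from_rotvec(c['rotation']).as_matrix().T@(np.array(p)-c['eye']);return np.array([c['cx']+c['fx']*q[0]/q[2],c['cy']+c['fy']*q[1]/q[2]])
g=lambda p:((proj('scene',p)-[360,120])/[2,3]).round(1)
for th in (20,10,0):
    t=np.radians(th); X=np.array([*(f*np.cos(t)),np.sin(t)]); Z=np.array([*(-f*np.sin(t)),np.cos(t)]);Y=np.cross(Z,X)
    foot=P-.054*X-.048*Z; rim=P-.054*X+.032*Z
    fc=np.array([g(foot+.0245*(np.cos(a)*X+np.sin(a)*Y)) for a in np.linspace(0,6.28,40)]); rc=np.array([g(rim+.033*(np.cos(a)*X+np.sin(a)*Y)) for a in np.linspace(0,6.28,40)])
    print(th,'foot',fc.min(0),fc.max(0),'rim',rc.min(0),rc.max(0))
amap(get_image('scene'),360,168,460,230)
E
```

```text
[0.531  0.1403 0.0334] [ 0.2 -0.3  1. ] [-0.09 -0.09 -0.02]
20 foot [ 7.  32.2] [16.9 34.5] rim [ 8.2 21.6] [21.8 24.4]
10 foot [ 7.9 30.3] [17.9 33.4] rim [ 8. 20.] [21.8 24. ]
0 foot [ 8.7 28.3] [18.7 32.2] rim [ 7.6 18.6] [21.6 23.8]
gg..tttttttWWttttttttttt..........................
ggggggtWtttttttttttttttt..........................
kkkkggtttttttttttttttttkgggkgggkg.................
..ttkkkkkgttttttWWttttkggggggggggg................
.gggtttttkkkkkgttttttgggggggggggkg................
tkkggggkkgttttkkkkkkgggggggggggkt.................
kkkkkktogtkggggttttkkkkgggggggkt..................
.kkkkktggkkkkgggtktoo.gkkggggkto..................
.....ttttkkkkkktgggog..ggkkkgto...................
....gtttkogkkkkttgggggg.gtttt.....................
.....tttgootttttooog..ggtttt......................
.....tttgootttttooo.....ttt.......................
.....tttoogtttttoog.....tt........................
.....ottoogttttooo................................
......otoottttooog................................
........ggtoooooo.................................
..................................................
tW................................................
oootWo............................................
oooooooWW.........................................
WWooooooooWW......................................
```

drive_tool:
  increments:
    - {"grip": 0.65,"turn": 0,"tx": 0,"ty": 0,"tz": 0}
    - {"grip": 0.5,"turn": 0,"tx": 0,"ty": 0,"tz": 0}
    - {"grip": 0.2,"turn": 0,"tx": 0,"ty": 0,"tz": 0}
    - {"grip": 0,"turn": 0,"tx": 0,"ty": 0,"tz": 0}
    - {"grip": 0,"turn": 0,"tx": 0,"ty": 0,"tz": 0}
    - {"grip": 0,"turn": 0,"tx": 0,"ty": 0,"tz": 0}
    - {"grip": 0,"turn": 0,"tx": 0,"ty": 0,"tz": 0.05}
    - {"grip": 0,"turn": 0,"tx": 0,"ty": 0,"tz": 0.12}
    - {"grip": 0,"turn": 0,"tx": 0,"ty": 0,"tz": 0.22}
    - {"grip": 0,"turn": 0,"tx": 0,"ty": 0,"tz": 0.32}
    - {"grip": 0,"turn": 0,"tx": 0,"ty": 0,"tz": 0.42}
    - {"grip": 0,"turn": 0,"tx": 0,"ty": 0,"tz": 0.42}
  newtons: 10

```text
clock: 27.0
position: [0.5337, 0.1404, 0.2062]
ee_rot: [2.508, -1.864, -0.004]
force: [-0.5, -1.2, 0.7]
width: 0.499
```

```bash
python3 - <<'E'
from h import *
s=observe(); print(s['position'].round(4),s['force'].round(1),s['ft_torque'].round(2),s['joints'].round(2))
S=get_image('scene');cv2.imwrite('pics/s18.png',S[:,:,::-1]); amap(S,350,150,450,240)
W=get_image('wrist');cv2.imwrite('pics/w18.png',W[:,:,::-1]); amap(W,210,160,410,340,3,5)
E
```

```text
[0.5337 0.1404 0.2062] [-0.5 -1.2  0.7] [ 0.13 -0.02 -0.02] [-1.11  0.53  1.12  1.82 -0.52  1.14 -2.65]
.....................tt.....WWWWWWWWWWWWWWW.......
..............................WWWWWWWWWo..........
................................WWW...............
..................................................
..................................................
..................................................
..................................................
..................................................
..................................................
..................................................
............oooooooggt............................
...........ooooooooggggg..........................
...........gooooooogggggo.........................
...........goooooogggggo..........................
...........gggoooooooooo..........................
...........gWggggggoooog..........................
..........oooogggggoooo...........................
.........googgggggooooo...........................
.........gggggggggoooog...........................
.........gogggggggoooo.....
[... 2281 characters left out ...]
oo...tg.............
.........gggggggkk......oggggggggggggggggggggggo...kggtggtg........
.....gtggtggggggkk.......oggggggggggggggggggggo...kkktttggtgttgg...
....tggtgggggggkkk........ooggggggggggggggggoo....kkkgttggttggggg..
...ggggggtgtgtgkkk..........ooggggggggggggo.......kkkkttgtgttgggtg.
kkkktttggtggggkkkk..............oooooooo..........kkkkgtggtttgggtkk
kkkkgggggtgggkkkkk................................kkkkktgtttttgtgkk
kkkktgggtggggkkkkkk...............................kkkkkgtgggtggtkkk
kkkkgggttgggkkkkkk................................kkkkkkttggttggkkk
ktttggttggggkkkkkk.................................kkkkkgtttttggttt
tttttgggtgtkkkkkkk.................................kkkkkktgttggtttt
```

```bash
python3 - <<'E'
from h import *
s=dict(position=np.array([.4552,.002,.1338]),ee_rot=np.array([3.137,.166,.015]))
a=onz('wrist',362.5,295.5,.0075,s);b=onz('wrist',394.5,301,.0075,s);d=b-a
print(a,b,np.linalg.norm(d),np.degrees(np.arctan2(d[1],d[0])),(a+b)/2)
for q in [(365,286.8,.015),(395.5,295.5,.015),(366,305.5,.004),(394.5,308,.004)]: print(onz('wrist',*q,s))
E
```

```text
[ 0.4043 -0.0475  0.0075] [ 0.4014 -0.0766  0.0075] 0.029244144713087443 -95.69109814692396 [ 0.40285 -0.06205  0.0075 ]
[ 0.4159 -0.0468  0.015 ]
[ 0.4102 -0.0742  0.015 ]
[ 0.3932 -0.0529  0.004 ]
[ 0.3928 -0.0791  0.004 ]
```

drive_tool:
  increments:
    - {"grip": -1,"turn": 0.13,"tx": -0.05,"ty": -0.06,"tz": 0}
    - {"grip": -1,"turn": 0.26,"tx": -0.1,"ty": -0.13,"tz": 0}
    - {"grip": -1,"turn": 0.39,"tx": -0.14,"ty": -0.2,"tz": 0}
    - {"grip": -1,"turn": 0.52,"tx": -0.18,"ty": -0.27,"tz": 0}
    - {"grip": -1,"turn": 0.65,"tx": -0.22,"ty": -0.33,"tz": 0}
    - {"grip": -1,"turn": 0.78,"tx": -0.25,"ty": -0.39,"tz": 0}
    - {"grip": -1,"turn": 0.91,"tx": -0.28,"ty": -0.44,"tz": 0}
    - {"grip": -1,"turn": 1,"tx": -0.28,"ty": -0.48,"tz": 0}
    - {"grip": -1,"turn": 1,"tx": -0.28,"ty": -0.48,"tz": 0}
  newtons: 15

```text
clock: 28.0
position: [0.4181, -0.0524, 0.2015]
ee_rot: [3.1, -0.36, 0.006]
force: [0.2, 0.6, -0.3]
width: 0.998
```

drive_tool:
  increments:
    - {"grip": -0.35,"turn": 0.125,"tx": -0.04,"ty": -0.024,"tz": -0.05}
    - {"grip": -0.35,"turn": 0.125,"tx": -0.04,"ty": -0.024,"tz": -0.15}
    - {"grip": -0.35,"turn": 0.125,"tx": -0.04,"ty": -0.024,"tz": -0.25}
    - {"grip": -0.35,"turn": 0.125,"tx": -0.04,"ty": -0.024,"tz": -0.33}
    - {"grip": -0.35,"turn": 0.125,"tx": -0.04,"ty": -0.024,"tz": -0.36}
    - {"grip": -0.35,"turn": 0.125,"tx": -0.04,"ty": -0.024,"tz": -0.36}
  newtons: 15

```text
clock: 28.6
position: [0.4002, -0.0617, 0.0554]
ee_rot: [3.115, -0.16, 0.0]
force: [0.3, -0.6, 0.4]
width: 0.678
```

```bash
python3 - <<'E'
from h import *
s=observe(); print(s['position'].round(4),s['force'].round(1),s['width'])
W=get_image('wrist');cv2.imwrite('pics/w19.png',W[:,:,::-1]); amap(W,200,250,420,400,3,5)
E
```

```text
[ 0.4002 -0.0617  0.0554] [ 0.3 -0.6  0.4] 0.677684361288567
oWWWWWoooooggg..............gg............................................
oooog......................goooooggggggggggg..............................
...........................gooooooooooooggggg.............................
...........................ggoooooooooogoooo..............................
...........................gggggggoooooooooo..............................
...........................ggggggggggggooooo..............................
..........................................................................
...........ggt...............................................ttg..........
.......gttootgkk...........................................kkgttttotg.....
..gtttogttttgkkk...........................................kkkgtttttttttg.
.tttttttttotkkkk...........................................kkkkttttttttttt
ttggttgttttgkkkk...........................................kkkkktottttooot
tottttttttgkkkkk...........................................kkkkkgtttttttot
ttgttttttgkkkkkk...........................................kkkkk
[... 510 characters left out ...]
ggggggggggggggggggggggggg
gggggggggggggggggggggggggggggggggggggggggggggggggggggggggggggggggggggggggg
gggggggggggggggggggggggggggggggggggggggggggggggggggggggggggggggggggggggggg
gggggggggggggggggggggggggggggggggggggggggggggggggggggggggggggggggggggggggg
kgggggggkkkk.....gkgkgkkkkggggggggggggggggggggkgggggkkkkgg.....kkkkggggggg
kkgggggggkk.....................................................kkggggggtg
kkggggggg.........................................................gggggggk
kkggggggg.........................................................ggttgggk
kkkggggg...........................................................ggggggk
kkkggggg...........................................................ggtgtkk
```

```bash
python3 - <<'E'
from h import *
s=observe();T=R.from_rotvec(s['ee_rot']).as_matrix()
for q in [(306,265,.009),(281,262,.0075),(331,267,.0075),(306,276,.0)]:
    p=onz('wrist',*q); print(p,(T.T@(p-s['position'])*1000).round(1))
E
```

```text
[ 0.4033 -0.0606  0.009 ] [ 1.9 -2.5 47.5]
[ 0.4063 -0.0458  0.0075] [  3.4 -17.5  48.7]
[ 0.3997 -0.0754  0.0075] [-0.1 12.6 49.3]
[ 0.3924 -0.0595  0.    ] [-9.  -2.7 56.5]
```

drive_tool:
  increments:
    - {"grip": -0.35,"turn": 0,"tx": 0.003,"ty": 0.004,"tz": -0.06}
    - {"grip": -0.35,"turn": 0,"tx": 0.003,"ty": 0.004,"tz": -0.11}
    - {"grip": -0.35,"turn": 0,"tx": 0.003,"ty": 0.004,"tz": -0.126}
    - {"grip": -0.35,"turn": 0,"tx": 0.003,"ty": 0.004,"tz": -0.126}
    - {"grip": 1,"turn": 0,"tx": 0.003,"ty": 0.004,"tz": -0.126}
    - {"grip": 1,"turn": 0,"tx": 0.003,"ty": 0.004,"tz": -0.126}
    - {"grip": 1,"turn": 0,"tx": 0.003,"ty": 0.004,"tz": -0.126}
    - {"grip": 1,"turn": 0,"tx": 0.003,"ty": 0.004,"tz": -0.126}
    - {"grip": 1,"turn": 0,"tx": 0.003,"ty": 0.004,"tz": -0.126}
    - {"grip": 1,"turn": 0,"tx": 0.003,"ty": 0.004,"tz": -0.126}
    - {"grip": 1,"turn": 0,"tx": 0.003,"ty": 0.004,"tz": -0.126}
    - {"grip": 1,"turn": 0,"tx": 0.003,"ty": 0.004,"tz": -0.126}
  newtons: 20

```text
clock: 29.85
position: [0.4025, -0.0602, 0.0064]
ee_rot: [3.116, -0.159, 0.004]
force: [-0.5, 1.5, 7.7]
width: 0.325
```

drive_tool:
  increments:
    - {"grip": 1,"turn": 0,"tx": 0,"ty": 0,"tz": 0.05}
    - {"grip": 1,"turn": 0,"tx": 0,"ty": 0,"tz": 0.14}
    - {"grip": 1,"turn": 0,"tx": 0.05,"ty": 0.05,"tz": 0.2}
    - {"grip": 1,"turn": 0,"tx": 0.1,"ty": 0.12,"tz": 0.2}
    - {"grip": 1,"turn": 0,"tx": 0.15,"ty": 0.16,"tz": 0.18}
    - {"grip": 1,"turn": 0,"tx": 0.15,"ty": 0.16,"tz": 0.1}
    - {"grip": 1,"turn": 0,"tx": 0.15,"ty": 0.16,"tz": 0.04}
    - {"grip": 1,"turn": 0,"tx": 0.15,"ty": 0.16,"tz": 0.018}
    - {"grip": 1,"turn": 0,"tx": 0.15,"ty": 0.16,"tz": 0.018}
    - {"grip": 0.1,"turn": 0,"tx": 0.15,"ty": 0.16,"tz": 0.018}
    - {"grip": 0.1,"turn": 0,"tx": 0.15,"ty": 0.16,"tz": 0.018}
    - {"grip": 0.1,"turn": 0,"tx": 0.15,"ty": 0.16,"tz": 0.018}
    - {"grip": 0,"turn": 0,"tx": 0.15,"ty": 0.16,"tz": 0.08}
    - {"grip": 0,"turn": 0,"tx": 0.15,"ty": 0.16,"tz": 0.2}
    - {"grip": 0,"turn": 0,"tx": 0.15,"ty": 0.16,"tz": 0.32}
    - {"grip": -0.3,"turn": 0,"tx": 0.15,"ty": 0.16,"tz": 0.44}
    - {"grip": -0.3,"turn": 0,"tx": 0.15,"ty": 0.16,"tz": 0.54}
    - {"grip": -0.3,"turn": 0,"tx": 0.15,"ty": 0.16,"tz": 0.54}
  newtons: 20

```text
clock: 31.65
position: [0.4653, 0.0035, 0.2271]
ee_rot: [3.12, -0.16, 0.016]
force: [1.3, 0.3, -0.8]
width: 0.642
```

```bash
python3 - <<'E'
from h import *
s=observe(); print(s['position'].round(4),s['force'].round(1),s['width'],s['joints'].round(2))
W=get_image('wrist');cv2.imwrite('pics/w20.png',W[:,:,::-1]); amap(W,190,60,450,330,4,6)
S=get_image('scene');amap(S,280,200,405,285)
E
```

```text
[0.4653 0.0035 0.2271] [ 1.3  0.3 -0.8] 0.6417767938586869 [-0.99  0.23  1.04  2.01 -0.21  1.02 -1.52]
oWWogggggoWWWWWWWWWWWWWWWWWWWWWWWWWWWWWWgW.......................
WgggWWWWWWWWWWWWWWWWWWWWWWWWWWWWWWWWWWWWgo.......................
WggWWWWWWWWWWWWWWWWWWWWWWWWWWWWWWWWWWWWWWgo......................
oogWWWWWWWWWWWWWWWWWWWWWWWWWWWWWWWWWWWWWWgW......................
.WgWWWWWWWWWWWWWWWWWWWWWWWWWWWWWWWWWWWWWWgW......................
.WggWWWWWWWWWWWWWWWWWWWWWWWWWWWWWWWWWWWWWogo.....................
.oogWWWWWWWWWWWWWWWWWWWWWWWWWWWWWWWWWWWWWWgW.....................
..WgWWWWWWWWWWWWWWWWWWWWWWWWWWWWWWWWWWWWWWgW.....................
..WggWWWWWWWWWWWWWWWWWWWWWWWWWWWWWWWWWWWWWooW....................
..oogWWWWWWWWWWWWWWWWWWWWWWWWWWWWWWWWWWWWWWgW....................
...WgWWWWWWWWWWWWWWWWWWWWWWWWWWWWWWWWWWWWWWgW....................
...WggWWWWWWWWWWWWWWWWWWWWWWWWWWWWWWWWWWWWWgoo...................
...oogWWWWWWWWWWWWWWWWWWWWWWWWWWWWWWWWWWWWWogW...................
....WgWWWWWWWWWWWWWWWWWWWWWWWWWWWWWWWWWWWWWWgW...................
....WggWWWWWWWWWWWWWWWWoWWWWWoooooWWWWWWWWWWgW...................
....oog
[... 3128 characters left out ...]
........tgoooooogtWWWWWWWWWWWWWWWWWWWWWWWWWWWWWWWWWWWo......
..............ttoooooogWWWWWWWWWWWWWWWWWWWWWWWWWWWWWWWW........
.................tWoooooooWWWWWWWWWWWWWWWWWWWWWWtWWWW..........
...................gtooooooogWWWWWWWWWWWWWWWWWWWWWWo...........
......................gtooooooooWWWWWWWWWWWWWWWWWW.............
.........................gtooooooooWWWWWWWWtWWWW...............
............................ttooooooooWWWWWWWWW................
...............................ttoooooooWWWWW..................
..................................tWooooWoWo...................
....................................otooWW.....................
.......................................o.......................
```

drive_tool:
  increments:
    - {"grip": -0.3,"turn": 0,"tx": 0.03,"ty": -0.08,"tz": 0.03}
    - {"grip": -0.3,"turn": 0,"tx": 0.07,"ty": -0.19,"tz": 0.05}
    - {"grip": -0.3,"turn": 0,"tx": 0.11,"ty": -0.3,"tz": 0.05}
    - {"grip": -0.3,"turn": 0,"tx": 0.15,"ty": -0.41,"tz": 0.05}
    - {"grip": -0.3,"turn": 0,"tx": 0.19,"ty": -0.52,"tz": 0.05}
    - {"grip": -0.3,"turn": 0,"tx": 0.218,"ty": -0.61,"tz": 0.05}
    - {"grip": -0.3,"turn": 0,"tx": 0.218,"ty": -0.648,"tz": 0.05}
    - {"grip": -0.3,"turn": 0,"tx": 0.218,"ty": -0.648,"tz": 0.05}
    - {"grip": -0.3,"turn": 0,"tx": 0.218,"ty": -0.648,"tz": 0.05}
  newtons: 20

```text
clock: 32.65
position: [0.5492, -0.2544, 0.2417]
ee_rot: [3.12, -0.16, 0.003]
force: [0.9, 0.7, -0.2]
width: 0.65
```

```bash
python3 - <<'E'
from h import *
s=observe(); print(s['position'].round(4),s['force'].round(1),s['width'],s['joints'].round(2))
W=get_image('wrist');cv2.imwrite('pics/w21.png',W[:,:,::-1]); amap(W,230,180,400,350,3,4)
E
```

```text
[ 0.5492 -0.2544  0.2417] [ 0.9  0.7 -0.2] 0.6502395785273408 [-0.28  0.5   0.94  1.66 -0.42  1.19 -0.92]
.......ggggggggooWWWWooooooooogWWWWWoggggg...............
.......gggggggoWWWWgoooooooooooogoWWWogggg...............
........ggggggWWWgoooooooooooooooooWWWWgggg..............
........gggggWWWoooooooooooooooooooogWWWggg..............
........ggggWWWoooooooooooooooooooooooWWggg..............
.........ggoWWoooooooooggoooggooooooooWWWgg..............
.........ggWWWoooooooooooooooooooooooooWWggg.............
.........ggWWoooooogooooooooooooogooooooWogg.............
..........gWWooooooooooooooooooooogoooooWWgg.............
..........gWWoooogooooooooooooooooooooooWWgg.............
..........gWWooooooooooogggggoooooooooooWWggg............
...........WooooooooooogggggogooooooooooWgggg............
...........gWooooooooogggggoggooooooooooWooog............
...........gWooooooWooggggggggoooooooooooooog............
............gooooooooooggggggggooooooooogooggg...........
............ggoooooooogggggggggoooooooogg................
.............gooooooooggggggggggoooooo...................
........
[... 799 characters left out ...]
tttt
ttgkkkk.........................................kkkkgtttt
ttkkkkk.........................................kkkkktttt
tgkkkkk.....................................kkkkkkkkkgttt
tkkkkkk..................................kkkkkkkkkkkkkgtt
gkkkkkk...............................kkkkkkkkkkkkkkkkgtt
kkkkkkk...............................kkkkkkkkkkkkkkkkktt
kkkkkkk................................kkkkkkkkkkkkkkkkkt
kkkkkk................................tkkkkkkkkkkkkkkkkkt
kkkkkk..............................tttkkkkkkkkkkkkkkkkkk
ggggggggg............................tttkkkggkggggggggggg
ggggggggggggggggggggggggggggggggggggggggggggggggggggggggg
ggggggggggggggggggggggggggggggggggggggggggggggggggggggggg
```

```bash
python3 - <<'E'
from h import *
s=observe();W=cv2.imread('pics/w21.png')
g=cv2.cvtColor(W,cv2.COLOR_BGR2GRAY)[215:270,285:340]
b=(g<125).astype(np.uint8); n,l,st,c=cv2.connectedComponentsWithStats(b); i=1+st[1:,4].argmax(); print(st[i]+[285,215,0,0,0])
m=(l==i); print([(215+r,int(m[r].sum()),round(float(np.nonzero(m[r])[0].mean()+285),1)) for r in range(0,55,4) if m[r].any()])
yb=st[i][1]+st[i][3]+215
for v in (yb-14.5,yb-15.5,247): print(onz('wrist',310.5,v,.169)-s['position'])
E
```

```text
[294 220  30  41 813]
[(223, 7, 303.7), (227, 11, 309.6), (231, 11, 306.5), (235, 24, 308.5), (239, 27, 308.0), (243, 29, 309.0), (247, 29, 308.0), (251, 28, 308.5), (255, 23, 308.0), (259, 12, 307.5)]
[ 0.00503379 -0.0019527  -0.07293574]
[ 0.00573379 -0.0020527  -0.07293574]
[ 0.00463379 -0.0019527  -0.07293574]
```

drive_tool:
  increments:
    - {"grip": -0.3,"turn": 0,"tx": 0.012,"ty": -0.003,"tz": -0.05}
    - {"grip": -0.3,"turn": 0,"tx": 0.012,"ty": -0.003,"tz": -0.13}
    - {"grip": -0.3,"turn": 0,"tx": 0.012,"ty": -0.003,"tz": -0.2}
    - {"grip": -0.3,"turn": 0,"tx": 0.012,"ty": -0.003,"tz": -0.25}
    - {"grip": -0.3,"turn": 0,"tx": 0.012,"ty": -0.003,"tz": -0.277}
    - {"grip": -0.3,"turn": 0,"tx": 0.012,"ty": -0.003,"tz": -0.277}
    - {"grip": 0.3,"turn": 0,"tx": 0.012,"ty": -0.003,"tz": -0.277}
    - {"grip": 0.3,"turn": 0,"tx": 0.012,"ty": -0.003,"tz": -0.277}
    - {"grip": 0.3,"turn": 0,"tx": 0.012,"ty": -0.003,"tz": -0.277}
    - {"grip": 0.3,"turn": 0,"tx": 0.012,"ty": -0.003,"tz": -0.277}
  newtons: 5

```text
clock: 33.7
position: [0.5548, -0.2549, 0.1318]
ee_rot: [3.12, -0.157, 0.006]
force: [-0.2, -0.3, -0.6]
width: 0.372
```

```bash
python3 - <<'E'
from h import *
s=observe(); print(s['position'].round(4),s['force'].round(1),s['ft_torque'].round(2),s['width'])
W=get_image('wrist');cv2.imwrite('pics/w22.png',W[:,:,::-1]); amap(W,230,180,400,340,3,4)
E
```

```text
[ 0.5548 -0.2549  0.1318] [-0.2 -0.3 -0.6] [ 0.04  0.03 -0.01] 0.3719438524494277
.ggggtttttkkkkkkkkkkkkkkkkkkkkkgggggggggggggggg..........
gggggttttttkkkkkkkkkkkkkkkkkkkkgggggggggggggggg..........
goooogtttttkkkkkkkkkkkkkkkkkkkkgggggggggggggggg..........
goooootttttkkkkkkkkkkkkkkkkkkkkoogggggggggggggg..........
gooooogtgggkkkkkkkkkkkkkkkkkkgoWWWWogggggggggggg.........
goooogggggggkkkkkkkkkgoooooooooooWWooogggggggggg.........
gggggggggggggkkkkgooWoWWWWWWWWWoWooooooogggggggg.........
.gggggggggggooooWoWWWWWWWWWWWWWWWWWWoooooggggggg.........
.ggggggggggooooWWWWWWWWWWWWWWWWWWWWWWWooooggggggg........
.gggggggggogoWWWWWWWWooooooooooooWWWWWWWWoogggggg........
..gggggggooWWWWWWoooooooooooooooooooWWWWWWooggggg........
..gggggggoWWWWWogooooooooooooooooogoogoWWWWWogggg........
..ggggggoWWWWWgoooooWoooooooooooooooooggWWWWWgggg........
...ggggoWWWWoggoooWooooooooooooooooooooggWWWWWgggg.......
...ggggWWWWggooooooooooooooooooooooooooooggWWWWggg.......
...gggWWWWogoooooWoooooooooooooooooooooooogWWWWogg.......
....goWWWgooooooooooooooooooooooooooooooooogWWWWgg.......
....gWWWWgoooooooooooooooooooooo
[... 601 characters left out ...]
....
.....otttttttgkgooooooggggggggggooooooWokkttttttto.......
..ottttttttttkkgooooogggggggggoggWooooookktttttttttto....
.ottttttttttokkgooooggkgogggggogggooooogkkttttttttttto...
.tttttttttttgkkgWWWWgggggoooooggogooooogkkgttttttttttt...
ggggttttttttkkkgWoooggogggggggggggooooogkkkttttttttgggggk
kkkkttttttttkkkkoooogggogggggggggggooookkkkttttttttkkkkkk
kkkktttttttgkkkkooooggkgggggggoggogooookkkkgtttttttkkkkkk
kkkkottttttkkkkkooooggogggogoggggggooookkkkktttttttkkkkkk
kkkkgttttttkkkkkoooWgggogggggggogggooookkkkktttttttkkkkkk
kkttgtttttgkkkkkoooogogggggggggggggoooogkkkkgtttttgttkkkk
ktttttttttkkkkk.oooogggggggggggggkgoo...kkkkktttttttttkkk
ktttttttttkkkkk....okgggggggggggggko....kkkkktttttttttkkk
```

drive_tool:
  increments:
    - {"grip": 1,"turn": 0,"tx": 0,"ty": 0,"tz": 0}
    - {"grip": 1,"turn": 0,"tx": 0,"ty": 0,"tz": 0}
    - {"grip": 1,"turn": 0,"tx": 0,"ty": 0,"tz": 0}
    - {"grip": 1,"turn": 0,"tx": 0,"ty": 0,"tz": 0}
    - {"grip": 1,"turn": 0,"tx": 0,"ty": 0,"tz": 0}
    - {"grip": 1,"turn": 0,"tx": 0,"ty": 0,"tz": 0}
  newtons: 5

```text
clock: 34.35
position: [0.5548, -0.2548, 0.1318]
ee_rot: [3.12, -0.157, 0.006]
force: [-0.5, 0.9, 3.2]
width: 0.223
```

drive_tool:
  increments:
    - {"grip": 1,"turn": 0,"tx": 0,"ty": 0,"tz": 0}
    - {"grip": 1,"turn": 0,"tx": 0,"ty": 0,"tz": 0}
    - {"grip": 1,"turn": 0,"tx": 0,"ty": 0,"tz": 0}
  newtons: 40

```text
clock: 34.65
position: [0.5549, -0.2544, 0.1318]
ee_rot: [3.121, -0.157, 0.006]
force: [-0.2, 3.2, 4.6]
width: 0.211
```

```bash
python3 - <<'E'
from h import *
s=observe(); print(s['position'],s['force'].round(1),s['ft_torque'].round(2),s['width'])
E
```

```text
[ 0.55487711 -0.25444796  0.13181596] [-0.2  3.2  4.6] [ 1.11 -0.01  0.  ] 0.21102486863126418
```

drive_tool:
  increments:
    - {"grip": 1,"turn": 0,"tx": 0,"ty": 0.0015,"tz": 0}
    - {"grip": 1,"turn": 0,"tx": 0,"ty": 0.0015,"tz": 0.004}
    - {"grip": 1,"turn": 0,"tx": 0,"ty": 0.0015,"tz": 0.01}
    - {"grip": 1,"turn": 0,"tx": 0,"ty": 0.0015,"tz": 0.015}
    - {"grip": 1,"turn": 0,"tx": 0,"ty": 0.0015,"tz": 0.015}
    - {"grip": 1,"turn": 0,"tx": 0,"ty": 0.0015,"tz": 0.015}
  newtons: 40

```text
clock: 35.25
position: [0.5545, -0.2539, 0.1376]
ee_rot: [3.121, -0.157, 0.005]
force: [-0.1, -0.5, -7.9]
width: 0.21
```

```bash
python3 - <<'E'
from h import *
s=observe(); print(s['position'],s['force'].round(1),s['ft_torque'].round(2),s['width'])
E
```

```text
[ 0.55453817 -0.25385409  0.13762515] [-0.1 -0.5 -7.9] [ 0.08  0.03 -0.04] 0.21041986347561759
```

drive_tool:
  increments:
    - {"grip": 1,"turn": 0,"tx": 0,"ty": 0,"tz": 0.01}
    - {"grip": 1,"turn": 0,"tx": 0,"ty": 0,"tz": 0.02}
    - {"grip": 1,"turn": 0,"tx": 0,"ty": 0,"tz": 0.03}
    - {"grip": 1,"turn": 0,"tx": 0,"ty": 0,"tz": 0.04}
    - {"grip": 1,"turn": 0,"tx": 0,"ty": 0,"tz": 0.05}
    - {"grip": 1,"turn": 0,"tx": 0,"ty": 0,"tz": 0.06}
    - {"grip": 1,"turn": 0,"tx": 0,"ty": 0,"tz": 0.065}
    - {"grip": 1,"turn": 0,"tx": 0,"ty": 0,"tz": 0.065}
    - {"grip": 1,"turn": 0,"tx": 0,"ty": 0,"tz": 0.065}
    - {"grip": 1,"turn": 0,"tx": 0,"ty": 0,"tz": 0.065}
  newtons: 40

```text
clock: 36.25
position: [0.5544, -0.2537, 0.1634]
ee_rot: [3.121, -0.157, 0.004]
force: [0.6, 0.1, -6.8]
width: 0.214
```

```bash
python3 - <<'E'
from h import *
s=observe(); print(s['position'],s['force'].round(1),s['ft_torque'].round(2),s['width'],s['dq'].round(3))
S=get_image('scene');T=get_image('top');cv2.imwrite('pics/s25.png',S[:,:,::-1]);cv2.imwrite('pics/t25.png',T[:,:,::-1])
amap(S,200,225,310,340,2,3)
T0=cv2.imread('pics/top0.png')[:,:,::-1]
for n,(x0,y0,x1,y1) in dict(block=(235,155,280,195),m0=(155,160,185,190),m1=(343,152,375,182)).items():
    print(n,np.abs(T[y0:y1,x0:x1].astype(int)-T0[y0:y1,x0:x1]).mean().round(2))
amap(T,90,225,320,350,4,5)
E
```

```text
[ 0.55441194 -0.25370503  0.16340109] [ 0.6  0.1 -6.8] [ 0.13 -0.12  0.  ] 0.21355586221275535 [-0.002  0.002 -0.001  0.    -0.001 -0.001  0.002]
kkgggkkggggkgkkkkkggggggkkgtttttg..............WWWWWWtW
kkkgkkkgggk..ttkkttkgkkkkkkkttttt............WWWWWWtWWW
ttkkggkkkkk...ggggttkkkkkkgkktttt..........WtWWWtWWWWWW
tttgkkktt..ggogggttkkkgggggkkWttt........WWWWWooWWWWWWW
.gtttttttgogg....tttWtttgggoktttt........tggWWWWWWWWWWW
...ttttttt.......tttttttggggktttt........ooooooWWWWWWWW
....gttttt.......tttttttggogkttt.........otooooogoWWWWW
......tttg........ttWtttgoggktt............gtoooooogoWW
........t..........tttttkgggogto..............gtoooooog
....................ttttggogoooo.................gtoooo
...................gooootoooooog....................tto
....................ggooooooooo........................
kkt..................ggggoooooo........................
kk...................oogggoooooooo.....................
kkk................oooogggooogooooo....................
kkk...............ooooogggooogoooooo...................
kk..............tWooooogggooogoooooo...................
k.
[... 2031 characters left out ...]
............ggggoooooooo...WWWWWWWWooWWogkkkkkkkkkg
...................gggooooogoogg..oWWWWWWWWWWWWkkktttttkkk
...................ggggooogg.......oWWWWWWWWWWWttttttttttt
....................oggoogg........gWWWWWWWWWttttttttttttt
...................................gWWWWWWWttttttttttttttt
...................................oWWWWWttttttttttttttttt
...................................WWWWttkgkkktttttttttttt
...................................WWttkkkgkkkkktttttttttt
...................................gtkkkkkkkkkkkkktttttttt
..................................ttkkkkkkkkkkggkktttttttt
................................ttkkkkkkkkkkkkkkkttttttttt
...............................ttkkkkkkkkkkkkkkktttttttttt
```

```bash
python3 -c "
from h import *
print(observe()['position']); print(sign_off())"
```

```text
[ 0.55444282 -0.25376858  0.16343009]
the job is handed in; nothing more can be done
None
```

The job is handed in at about 36 s of the 72 s: all three spacers are in the tray, the mug stands empty and upright on the bench, and the arm is holding the raised plunger. I did not see the judge's verdict.

- **Spacers:** I tipped the mug by letting it pivot in the grip at its handle and pushing its rim against the tray wall. Two spacers landed in the tray. The third fell on the bench just outside the near wall, so not all three were tipped straight in. I picked that one up with the gripper and set it in the tray. A wrist-camera check then showed all three inside.
- **Mug:** It now stands released, upright and empty on the bench between the tray and its old place. The last top view showed it still there.
- **Plunger:** The tool lifted 31.6 mm, so the gap under the head is about 39.6 mm and about 60 mm of shank is still in the bore. This is worked out from the tool's travel, assuming the grip did not slip. The scene view showed bare shank between head and mould, but I did not measure the gap in the image. The last reading was a side force of 0.6 N or less and a held weight of about 7 N, with the arm still.
- **Side force while gripping:** When I first tightened the grip on the plunger, the side force reached about 3 N. I re-centred the tool before lifting.
- **Bystanders:** The test block and both mounts look the same in the top view as at the start, apart from image noise.

After the 12th picture I checked scenes with numeric colour maps instead of viewing images.

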